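# Clip the jig's clamp bar shut over the work

### The arm

A 6-joint arm with a two-finger parallel gripper is mounted at the origin on the work surface. World frame = base frame: x ahead of the robot, y to its left, z up, the work surface at z = 0. Lengths are in m, angles in degrees, forces in N, time in s.
With the tool pointing down it reaches from about 0.4 to 0.825 m from the base axis. Payload 7 kg.
Tool frame: the origin (TCP) lies at the very end of the fingers, on their centre line; the grasp point (between the pads) lies 19 mm behind it (r.hold_point_z is the distance from the TCP to the grasp point, in m); z points along the fingers, y is the direction in which the jaws open and shut (so a half turn about z gives the same grasp; the last joint's range is limited). The gripper opens to 88 mm and grips with 3 to 60 N. Pads are 19 mm wide; open, the fingers measure 130 mm over their backs; the gripper's body (78 mm by 193 mm) begins 47 mm behind the grasp point.
Start: joints at [-55.743, 20.546, 0.682, 0, -70.136, -16.507], TCP at [0.206, -0.643, 0.227] pointing down, gripper open.
Joint ranges: [-176.03, 176.03], [-82.01, 121.73], [-58.28, 71.71], [-173.87, 95.51], [-174.79, -0.11], [-173.66, 173.66]. Speed limits (degrees/s): [136.94, 136.94, 172.46, 180, 180, 180].

### API

Orientations are given as [roll, pitch, yaw] about the fixed x, y, z axes, in that order (R = Rz(yaw) Ry(pitch) Rx(roll)).
In Python, from plant import r gives the robot as it stands. The module is installed in compiled form; this text tells all that it offers.
- The arm moves only by the shell command python3 -m inch 'ROWS' [FORCE]. ROWS is text: rows parted by semicolons, each of 7 numbers parted by spaces: the shift along the tool's x, y, z in m, then the turn, a rotation vector about the tool's x, y, z in rad, then the opening, from 0 (shut) to 1 (fully open). In form: tx ty tz ax ay az jaw; .... A call has 1 to 20 rows; each row shifts and turns the commanded pose from where the row before left it, along the tool's axes as they then stand; what a row does not reach is not made up. A row lasts 1/12 s, in which the tool goes at most 41.7 mm and 7.16 degrees, less where a joint would pass 70% of its speed; a pose out of reach is approached as far as the arm can. A call with a gripper value outside its range is refused whole. The fingers move at their own pace and stop on an object; FORCE is the grip in N (left out, the last holds). Time passes only in rows, so rows that do not move let the fingers close. It gives the time, the measured TCP pose, the force and the opening at its end, in the units of the state.
- r.get_state(): the state, without advancing time (a new reading comes with each control period).
- r.capture(name): name is "scene" or "side" or "wrist"; returns the picture (384x512x3 uint8, red, green, blue); there is no depth.
- r.camera_params(name): a dict with "vfov" (degrees; the focal length in pixels is half the picture's height over the tangent of half this angle, whatever the lens; pixels are square), "cx", "cy" (the principal point, pixels), "R" (3x3) and "t" (3): a world point X has camera coordinates R X + t. Camera axes: x right, y down, z forward; pixel columns grow to the right and rows downward; lengths in m; the calibration is good to about 2 mm. A picture is of the moment at which its call begins: read the wrist's pose just before it. camera_params takes no time and is no camera call; for the wrist camera it gives the pose at the moment of the call.
- r.close_job(): hands the job in, once; it reports no verdict.
Trained networks look in the newest picture that a camera, given by its name, has taken for a name from the list of things; names that differ only in an ending like _2 or _b are one class to them, and where a whole thing is asked for, a point or a joint stands for the part that bears it (a point fixed in the world has none). Each returns a list of dicts, best first, with "p" (0 to 1); they miss things now and then, are a little off and sometimes report something else, mostly with a low value. They report only what shows in the picture. A call takes as long as a camera call. They do not tell look-alikes from the thing itself.
- r.recognise(target, camera): "xy" ([column, row] in pixels, amid what is visible of it).
The state is a dict: "time_s": time; "joints": joint angles; "qd": joint speeds; "joint_torque": joint torques, N m; "tcp_pos": TCP position; "eef_rot": TCP orientation; "contact_force": force on the tool from outside, world axes, zero at the start; "moment": the same for the moment, N m; "gripper_width": finger opening in m.
Only numpy, scipy, OpenCV 4.12 (cv2) and the standard library are available. Lean on these libraries where they do the work, as an engineer would, in place of code of your own. Each camera call takes 0.05 s, during which the arm holds its last target.

### The job

Get the welding jig ready for tacking: push the loose flat steel bar along its bed until it butts against the end stop, then swing the raised clamp bar down over it and press until its sprung hook snaps under the cross pin and holds by itself. After that turn both wing bolts on the clamp bar clockwise to their end stops (wings in line with the clamp bar), and leave the other things on the bench where they are.

Things in the scene. Friction and masses are not known exactly. Their poses are not given: they have to be found in the camera images.
- jig: Fixed welding jig, base plate 200x310x12 mm. Origin on the bench under its middle; x along the bed from open end to end stop, y towards the clamp bar's hinge. Bed top 30 mm above the bench, 70 mm wide, x -90 to +100 mm, with guide strips 8 mm high, inner faces y = +-21 mm. Hinge cheeks at y = 128 mm, top 68 mm; pin ears at y = -122 mm, top 46 mm. Bolt bosses at y = 55 and -45 mm.
- work: Loose flat steel bar, 160x36x14 mm, about 0.6 kg, on the bed between the guides, length along the jig's x. Origin: centre of its underside. Fully home it touches the end stop: origin at jig x = 0. It starts 15 to 45 mm short of that, its near end sticking out past the bed's open end.
- stop_face (a point): Centre of the end stop's face that the loose bar must touch, at jig x = 80 mm, 37 mm above the bench. The stop block is 62 mm wide, its top 48 mm above the bench.
- clamp_bar (a joint): Angle of the clamp bar (rad): 0 level and shut, grows as it swings up, range -0.025 to 1.4; starts at 0.85 to 1.3, held by friction. A spring lifts it again unless the hook holds. Aluminium, 36 mm wide, 10 mm thick, 235 mm long from its hinge axis. Pushing takes about 5 N at the pad, 8 to 15 N over the last 25 mm as the hook rides over the pin; go to 0 or a little below for the hook to snap.
- bar_hinge (a point): Middle of the clamp bar's hinge axis, 56 mm above the bench at jig (0, 125 mm). Its axes turn with the bar: -y points along the bar to its free end, z out of its upper face, x is the hinge axis.
- bar_pad (a point): Centre of the top of the black rubber pressing pad (36 mm across the bar, 32 mm along it) at the free end of the clamp bar, 219 mm from the hinge axis, 9 mm above the bar's mid plane. Push here. Axes as for bar_hinge.
- hook (a joint): Angle of the sprung hook (rad), hinged at the clamp bar's free end, 247 mm from the bar's hinge axis: 0 = at rest, grows to 0.27 as its sloped nose is forced outward by the pin, and springs back to 0 once under it.
- hook_nose (a point): Top of the hook's nose, the face that catches under the pin; 23 mm below the hook's pivot, 18 mm wide, sloped underneath.
- pin_mid (a point): Middle of the cross pin (it stays put but turns freely, like a roller), 8 mm diameter, along the jig's x axis between two ears, 38 mm above the bench at jig (0, -122 mm).
- bolt_a (a joint): Turn of the captive bolt nearer the hinge (rad, clockwise seen from above): starts between 0 and 0.4, end stop at 1.4, where its wing lies along the clamp bar.
- bolt_b (a joint): The same for the captive bolt nearer the hook.
- bolt_a_grip (a point): Middle of the wing of the bolt nearer the hinge, on the bolt's axis, 70 mm from the hinge axis. Wing 44 mm long (point's x), 12 mm thick (point's y: grip across it), 24 mm high, 12 mm below to 12 mm above this point; its underside is 12 mm above the bar's face (round hub 26 mm between). Bar level: this point is 85 mm above the bench. z is the bolt's axis, out of the bar's upper face.
- bolt_b_grip (a point): The same for the bolt nearer the hook, 170 mm from the bar's hinge axis.
- spray_can: Bystander: upright grey can, 66 mm diameter, 190 mm high, on the hinge side or the pin side of the jig. Origin at the centre of its underside.
- offcut: Bystander: upright steel block 40 x 40 x 70 mm high in front of the jig, close beside the loose bar's near end on the pin side. Origin under its centre.
- square: Bystander: steel triangle (welding square) 100 x 100 x 20 mm lying in front of the jig on the hinge side. Origin under its centre.
- wire_brush: Bystander: brush 180 mm long lying along the jig on the pin side. Origin under it, near its middle.
- hammer: Bystander: hammer 260 mm long lying beyond the brush, on the pin side. Origin under it, near its middle.
- tip_jar: Bystander: jar 64 mm diameter, 85 mm high, on the other side of the jig from the can. Origin under its centre.
- g_clamp: Bystander: G-clamp 120 x 70 x 22 mm lying flat on the far hinge side. Origin under its frame.
Things that resemble listed ones, but are neither listed nor needed, are in the scene too. Leave any green or yellow look-alike of the work alone.

How it is judged:
By the outcome, as a careful person would: the job done as asked, in the order asked, and still so for the second after the job is handed in, with the robot touching nothing.
It also fails if it takes over 64 s, if anything falls off the work surface, if the arm or the gripper's body presses on something with over 40 N, if the wrist force passes 120 N, or if a joint passes its speed limit or range.

## Working session

There is one attempt and no reset: what is moved stays moved. The work goes in short steps, Python scripts to look and compute and a shell command to move; the robot and the scene stay as the last step left them, time stands still between calls to the robot, and variables do not carry over. Pictures are saved under pics/ and viewed, and the job is handed in when it is done.

```bash
ls; mkdir -p pics; cat > h.py <<'E'
import numpy as np, cv2
from plant import r
from scipy.spatial.transform import Rotation as Ro
def snap(n,f):
    im=r.capture(n); cv2.imwrite('pics/'+f,im[:,:,::-1]); return im
def K(n):
    p=r.camera_params(n); f=192/np.tan(np.radians(p['vfov']/2)); return f,p['cx'],p['cy'],np.array(p['R']),np.array(p['t'])
def proj(X,k):
    f,cx,cy,R,t=k; c=np.asarray(X)@R.T+t; return np.stack([cx+f*c[...,0]/c[...,2],cy+f*c[...,1]/c[...,2]],-1)
def ray(uv,k):
    f,cx,cy,R,t=k; d=R.T@np.array([(uv[0]-cx)/f,(uv[1]-cy)/f,1]); return -R.T@t,d
def atz(uv,k,z):
    o,d=ray(uv,k); return o+d*(z-o[2])/d[2]
E
python3 - <<'E'
from h import *
for n in ('scene','side','wrist'):
    snap(n,n+'0.png'); k=K(n); print(n,k[0],k[1],k[2],-k[3].T@k[4], k[3].round(3).tolist())
    for t in ('jig','work','stop_face','bar_hinge','bar_pad','pin_mid','bolt_a_grip','hook_nose','offcut','spray_can'):
        print(t,[(np.round(d['xy']).tolist(),round(d['p'],2)) for d in r.recognise(t,n)[:4]])
print(r.get_state())
E
```

```text
pics
scene 426.39056654103064 257.0242773285341 198.9594742414209 [1.20010295 0.61746154 1.0127438 ] [[-0.651, 0.759, -0.015], [0.566, 0.473, -0.676], [-0.506, -0.448, -0.737]]
jig [([243.0, 216.0], 0.88)]
work [([275.0, 318.0], 0.72), ([236.0, 206.0], 0.71), ([257.0, 151.0], 0.6)]
stop_face [([243.0, 215.0], 0.55)]
bar_hinge [([254.0, 176.0], 0.97)]
bar_pad [([268.0, 205.0], 0.67), ([257.0, 182.0], 0.64)]
pin_mid []
bolt_a_grip []
hook_nose []
offcut [([231.0, 169.0], 0.52)]
spray_can [([299.0, 237.0], 0.85)]
side 388.5670803397986 261.37093825413604 189.0882708304217 [-0.01331915  0.60425402  1.02717696] [[-0.666, -0.746, 0.012], [-0.577, 0.504, -0.643], [0.473, -0.435, -0.766]]
jig [([264.0, 182.0], 0.63), ([193.0, 276.0], 0.47)]
work [([278.0, 184.0], 0.78), ([358.0, 208.0], 0.69), ([162.0, 203.0], 0.64)]
stop_face [([260.0, 184.0], 0.97), ([318.0, 182.0], 0.29)]
bar_hinge [([254.0, 160.0], 0.86)]
bar_pad [([254.0, 161.0], 0.86)]
pin_mid [([252.0, 153.0], 0.66)]
bolt_a_grip [([246.0, 182.0], 0.65)]
hook_nose [([194.0, 274.0], 0.72), ([258.0, 164.0], 0.38)]
offcut [([197.0, 276.0]
[... 345 characters left out ...]
nose []
offcut []
spray_can []
{'time_s': 1.65, 'joints': array([-5.57420555e+01,  2.05485980e+01,  6.81416002e-01, -1.22559033e-03,
       -7.01366533e+01, -1.65063918e+01]), 'qd': array([-0.02430072,  0.09687267, -0.03790249, -0.02818841,  0.02984171,
       -0.00908238]), 'joint_torque': array([-4.21414998e-04, -5.82380176e+01,  2.93302935e+01,  7.00275332e+00,
        1.25680325e-02,  6.66791038e-05]), 'tcp_pos': array([ 0.20577125, -0.64283564,  0.22652798]), 'eef_rot': array([ 1.79995995e+02,  1.54586734e-05, -1.62248864e+02]), 'contact_force': array([-0.58378429, -0.27550723,  0.11362303]), 'moment': array([ 0.00428512,  0.05988253, -0.01022765]), 'gripper_width': 0.08735404536982012}
```

View pics/scene0.png

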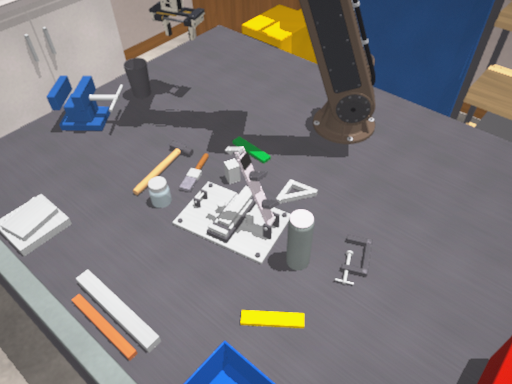

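View pics/side0.png

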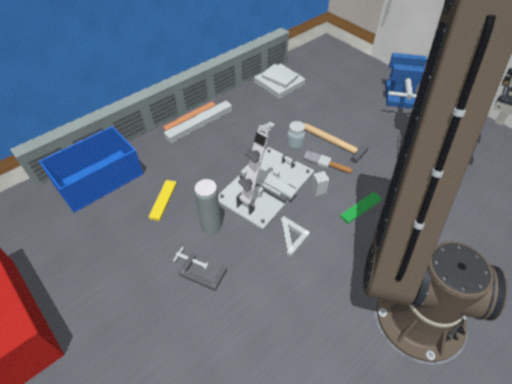

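```bash
python3 - <<'E'
import cv2
a=cv2.imread('pics/scene0.png')[110:350,130:390]; cv2.imwrite('pics/scene0z.png',cv2.resize(a,None,fx=2.5,fy=2.5,interpolation=2))
a=cv2.imread('pics/side0.png')[80:310,110:410]; cv2.imwrite('pics/side0z.png',cv2.resize(a,None,fx=2.5,fy=2.5,interpolation=2))
E
```

```text
(no output)
```

View pics/scene0z.png

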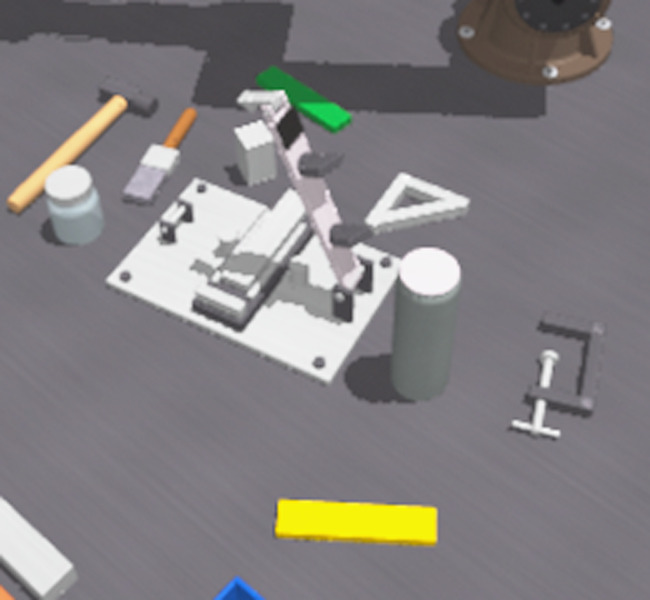

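View pics/side0z.png

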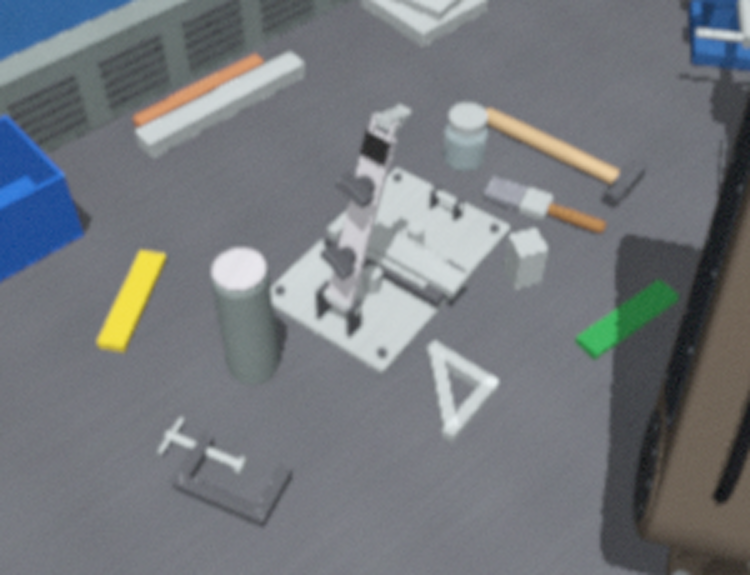

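```bash
cat > fit.py <<'E'
from h import *
from scipy.optimize import least_squares
ks,kd=K('scene'),K('side')
C=np.array([[-.1,-.155,.012],[.1,-.155,.012],[.1,.155,.012],[-.1,.155,.012]])
us=np.array([[197,180],[107,282],[330,380],[403,258]])/2.5+[130,110]
ud=np.array([[510,228],[397,168],[272,290],[382,371]])/2.5+[110,80]
def T(p,X):
    c,s=np.cos(p[2]),np.sin(p[2]); X=np.asarray(X,float)
    return X@np.array([[c,-s,0],[s,c,0],[0,0,1]]).T+[p[0],p[1],0]
def res(p): return np.r_[(proj(T(p,C),ks)-us).ravel(),(proj(T(p,C),kd)-ud).ravel()]
if __name__=='__main__':
    for k,u in((ks,us),(kd,ud)): print([atz(x,k,.012).round(3).tolist() for x in u])
    s=least_squares(res,[.6,0,0],loss='soft_l1'); print(s.x,np.degrees(s.x[2])); print(s.fun.reshape(-1,2).round(1).tolist())
    np.save('jig.npy',s.x)
E
python3 fit.py
```

```text
[[0.558, -0.163, 0.012], [0.752, -0.123, 0.012], [0.687, 0.176, 0.012], [0.491, 0.129, 0.012]]
[[0.553, -0.168, 0.012], [0.749, -0.129, 0.012], [0.685, 0.156, 0.012], [0.491, 0.132, 0.012]]
[0.62026519 0.00213881 0.20884898] 11.966165259652108
[[-0.8, -1.6], [-0.7, -1.3], [-0.3, -0.4], [1.2, 0.5], [0.1, -0.6], [-0.3, -0.2], [-4.5, 2.7], [-0.1, 0.2]]
```

```bash
cat > ov.py <<'E'
from fit import *
def barpt(p,th,X):  # X in bar frame (x, along toward free end d, height h)
    x,d,h=np.asarray(X,float).T
    return T(p,np.stack([x,.125-d*np.cos(th)-h*np.sin(th)*-1*-1, .056+d*np.sin(th)+h*np.cos(th)],-1)) if False else T(p,np.stack([x,.125-(d*np.cos(th)-h*np.sin(th)),.056+d*np.sin(th)+h*np.cos(th)],-1))
def lines(p,th,sh,wa,wb,thb=None):
    L=[]
    def rect(x0,x1,y0,y1,z,c=(0,255,0)): L.append((T(p,[[x0,y0,z],[x1,y0,z],[x1,y1,z],[x0,y1,z],[x0,y0,z]]),c))
    rect(-.1,.1,-.155,.155,.012); rect(-.09,.1,-.035,.035,.03,(255,255,0))
    rect(-.08-sh,.08-sh,-.018,.018,.044,(0,0,255)); rect(.08,.1,-.031,.031,.048,(255,0,255))
    L.append((T(p,[[-.015,-.122,.038],[.015,-.122,.038]]),(0,255,255)))
    L.append((barpt(p,th,[[-.018,0,.005],[.018,0,.005],[.018,.235,.005],[-.018,.235,.005],[-.018,0,.005]]),(255,0,0)))
    L.append((barpt(p,th,[[-.018,.203,.009],[.018,.203,.009],[.018,.235,.009],[-.018,.235,.009],[-.018,.203,.009]]),(255,128,0)))
    for d,w in((.07,wa),(.17,wb)):
        # wing along bar at 1.4; clockwise from above
        a=1.4-w; u=np.array([np.sin(a),np.cos(a)])  # (x, d): rotate back ccw
        L.append((barpt(p,th,[[s*.022*u[0],d+s*.022*u[1],.041] for s in(-1,1)]),(0,128,255)))
        L.append((barpt(p,th,[[0,d,.005],[0,d,.041]]),(0,128,255)))
    return L
def draw(im,k,L,crop,z):
    x0,y0,x1,y1=crop; a=cv2.resize(im[y0:y1,x0:x1],None,fx=z,fy=z,interpolation=2)
    for P,c in L:
        q=((proj(P,k)-[x0,y0]+.5)*z).astype(np.int32); cv2.polylines(a,[q],False,c,1,cv2.LINE_AA)
    return a
E
python3 - <<'E'
from ov import *
p=np.load('jig.npy')
f=lambda q:np.r_[proj(barpt(p,q[0],[[0,.219,.009]]),ks)[0]-[246,160.8],proj(barpt(p,q[0],[[0,.219,.009]]),kd)[0]-[260.4,138.8]]
s=least_squares(f,[1.]);print(s.x,s.fun)
th=s.x[0];np.save('th.npy',th)
L=lines(p,th,.03,.2,.2)
cv2.imwrite('pics/o1.png',draw(cv2.imread('pics/scene0.png'),ks,L,(150,120,320,290),3.5))
cv2.imwrite('pics/o2.png',draw(cv2.imread('pics/side0.png'),kd,L,(180,100,350,260),3.5))
E
```

```text
[1.18614918] [-1.93509291  1.71830393 -3.12697066 -0.44849617]
```

View pics/o1.png

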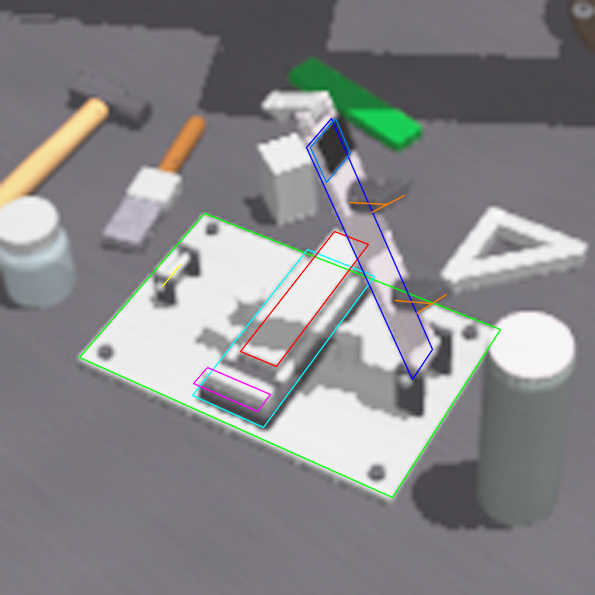

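View pics/o2.png

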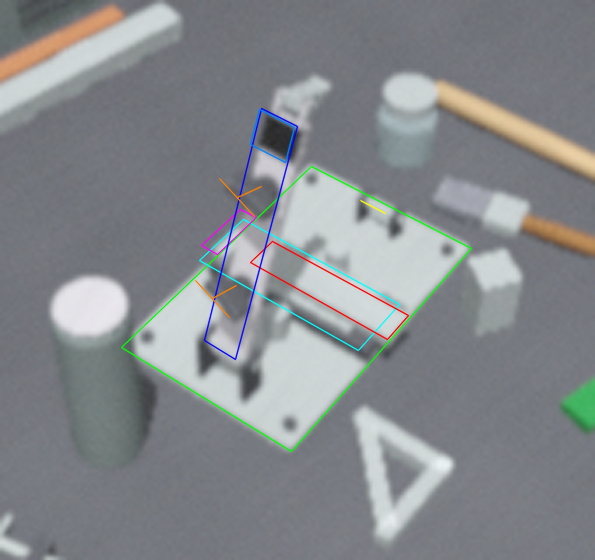

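```bash
python3 -m inch '-.012 .0135 -.004 0 0 0 1; -.0239 .0269 -.004 0 0 0 1; -.0239 .0269 -.004 0 0 0 1; -.0239 .0269 -.004 0 0 0 1; -.0239 .0269 -.004 0 0 0 1; -.0239 .0269 -.004 0 0 0 1; -.0239 .0269 -.004 0 0 0 1; -.0239 .0269 -.004 0 0 0 1; -.0239 .0269 -.004 0 0 0 1; -.0239 .0269 -.004 0 0 0 1; -.0239 .0269 -.004 0 0 0 1; -.0239 .0269 -.004 0 0 0 1; -.0239 .0269 -.004 0 0 0 1; -.0239 .0269 -.004 0 0 0 1; -.0239 .0269 -.004 0 0 0 1; -.0239 .0269 -.004 0 0 0 1; -.0239 .0269 -.004 0 0 0 1; -.0239 .0269 -.004 0 0 0 1; -.012 .0135 -.002 0 0 .1 1; 0 0 0 0 0 0 1'
python3 - <<'E'
from h import *
snap('wrist','w1.png'); k=K('wrist'); np.save('kw1.npy',np.array(k,dtype=object),allow_pickle=True)
s=r.get_state();print(s['time_s'],s['tcp_pos'],s['eef_rot'],s['contact_force'])
E
```

```text
time_s: 3.32
tcp_pos: [0.4695, -0.0475, 0.301]
eef_rot: [180.0, 0.1, -168.1]
contact_force: [0.2, 0.4, 0.9]
gripper_width: 0.0875
3.3667 [ 0.46857738 -0.04878167  0.30067057] [ 1.79995583e+02  1.59702747e-02 -1.67861784e+02] [-0.11139796 -0.74557085 -0.64402351]
```

```bash
python3 - <<'E'
from ov import *
a=cv2.imread('pics/w1.png'); cv2.imwrite('pics/w1f.png',cv2.resize(a[::-1,::-1],None,fx=1.5,fy=1.5,interpolation=2))
k=np.load('kw1.npy',allow_pickle=True); p=np.load('jig.npy')
b=draw(a,k,lines(p,1.186,.03,.2,.2),(0,0,512,384),1.5)
cv2.imwrite('pics/w1o.png',b)
E
```

```text
(no output)
```

View pics/w1f.png

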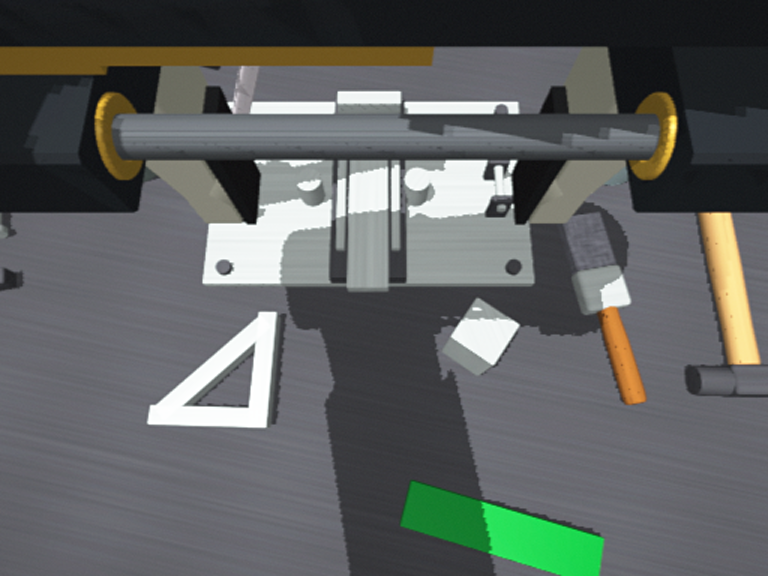

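View pics/w1o.png

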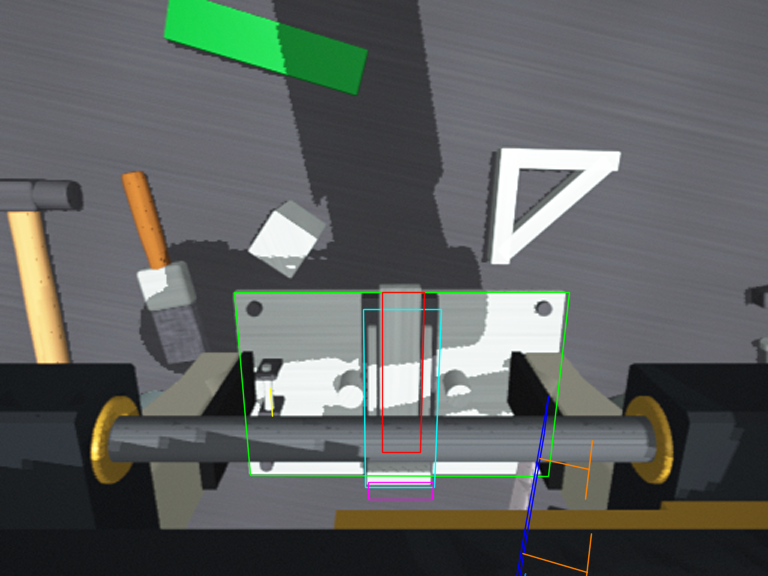

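```bash
python3 - <<'E'
from ov import *
a=cv2.imread('pics/w1.png')[180:330,150:385]; cv2.imwrite('pics/w1z.png',cv2.resize(a,None,fx=3.4,fy=3.4,interpolation=2))
E
```

```text
(no output)
```

View pics/w1z.png

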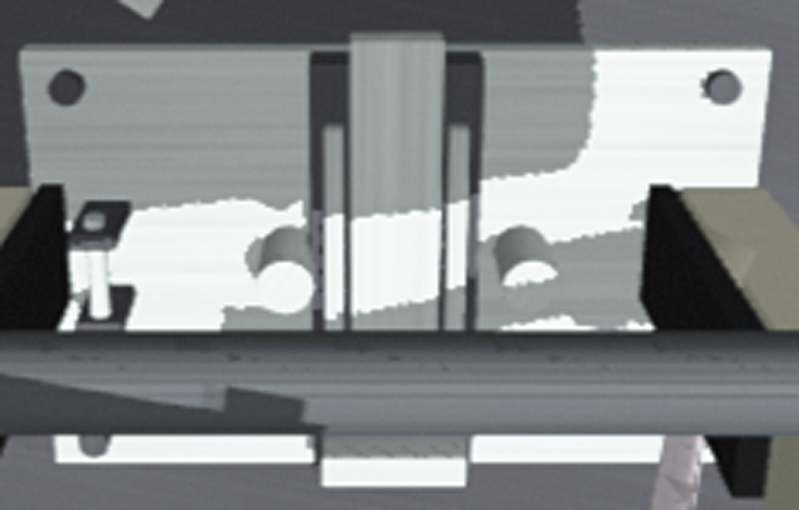

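```bash
python3 - <<'E'
from ov import *
k=np.load('kw1.npy',allow_pickle=True); p=np.load('jig.npy'); print(p,-k[3].T@k[4])
def J(X):
    c,s=np.cos(p[2]),np.sin(p[2]);d=X[:2]-p[:2];return (1000*np.array([c*d[0]+s*d[1],-s*d[0]+c*d[1]])).round(1)
for n,u,z in [('bedL',(309,53),.03),('bedR',(482,53),.03),('plateL',(20,50),.012),('plateR',(770,51),.012),('plateFL',(57,462),.012),('workL',(351,40),.044),('workR',(443,40),.044),('stopFL',(322,486),.048),('stopFR',(466,486),.048),('stopNL',(322,460),.048),('pin',(97,283),.038),('earUL',(83,201),.046),('earUR',(131,203),.046),('guideL',(333,126),.038),('guideR',(460,126),.038)]:
    X=atz(np.array(u)/3.4+[150,180],k,z); print(n,X.round(4),J(X))
a=cv2.imread('pics/w1.png')
E
```

```text
[0.62026519 0.00213881 0.20884898] [ 0.39090281 -0.06564562  0.45785032]
bedL [ 0.526 -0.055  0.03 ] [-104.   -36.3]
bedR [0.5118 0.0114 0.03  ] [-104.2   31.5]
plateL [ 0.5553 -0.1702  0.012 ] [ -99.3 -155.1]
plateR [0.4913 0.1294 0.012 ] [-99.7 151.3]
plateFL [ 0.7491 -0.1286  0.012 ] [  98.9 -154.6]
workL [ 0.5132 -0.0408  0.044 ] [-113.6  -19.8]
workR [ 0.5059 -0.0068  0.044 ] [-113.7   15. ]
stopFL [ 0.7084 -0.0117  0.048 ] [ 83.4 -31.8]
stopFR [0.6955 0.0482 0.048 ] [83.2 29.5]
stopNL [ 0.6957 -0.0143  0.048 ] [ 70.4 -31.7]
pin [ 0.6388 -0.1206  0.038 ] [  -7.3 -123.9]
earUL [ 0.5995 -0.1302  0.046 ] [ -47.8 -125.1]
earUR [ 0.5964 -0.1116  0.046 ] [ -47.  -106.3]
guideL [ 0.551 -0.04   0.038] [-76.5 -26.8]
guideR [0.5405 0.0088 0.038 ] [-76.6  23. ]
```

```bash
python3 - <<'E'
from ov import *
k=np.load('kw1.npy',allow_pickle=True); p=np.load('jig.npy')
q=np.r_[T(p,[-.013,-.002,0])[:2],p[2]]; print(q); np.save('jig2.npy',q)
f=lambda a:np.r_[proj(barpt(q,a[0],[[0,.219,.009]]),ks)[0]-[246,160.8],proj(barpt(q,a[0],[[0,.219,.009]]),kd)[0]-[260.4,138.8]]
s=least_squares(f,[1.]);print(s.x,s.fun)
L=lines(q,s.x[0],.020,.2,.2)
cv2.imwrite('pics/p1.png',draw(cv2.imread('pics/scene0.png'),ks,L,(170,130,300,270),4.2))
cv2.imwrite('pics/p2.png',draw(cv2.imread('pics/side0.png'),kd,L,(200,110,340,240),4.2))
cv2.imwrite('pics/p3.png',draw(cv2.imread('pics/w1.png'),k,L,(150,180,385,330),3.4))
E
```

```text
[ 0.60796235 -0.00251307  0.20884898]
[1.19084] [ 0.19554934 -1.49989156  0.71663708  1.12799199]
```

View pics/p1.png

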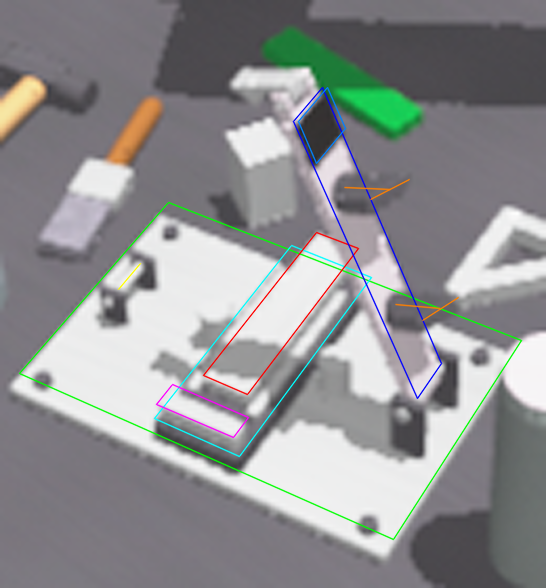

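View pics/p2.png

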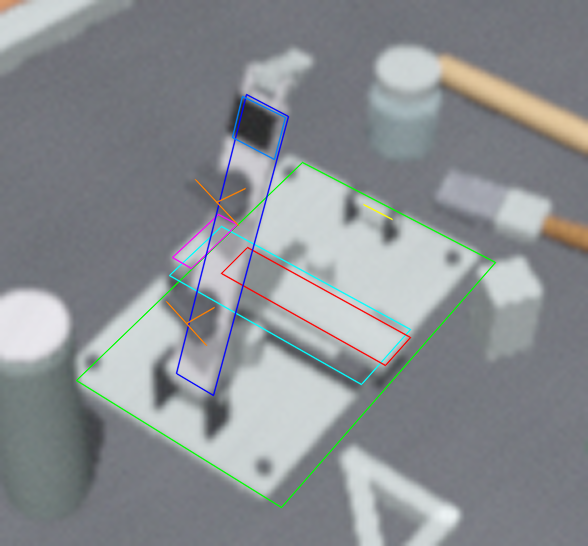

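View pics/p3.png

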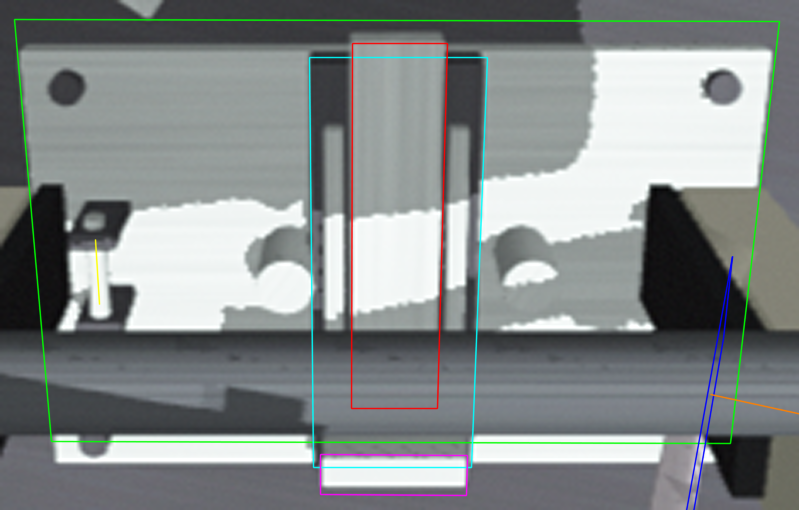

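```bash
cat >> h.py <<'E'
def J(X,q):
    X=np.asarray(X,float);c,s=np.cos(q[2]),np.sin(q[2]);d=X[:2]-q[:2];return np.r_[c*d[0]+s*d[1],-s*d[0]+c*d[1],X[2:]]
def W(X,q):
    c,s=np.cos(q[2]),np.sin(q[2]);return np.array([q[0]+c*X[0]-s*X[1],q[1]+s*X[0]+c*X[1],X[2]])
def plan(xyz,yaw,pitch_roll=None,q=None):
    """displacement & rotvec (tool axes) from measured pose to jig-frame target; R target given"""
    s=r.get_state();Rt=Ro.from_euler('xyz',s['eef_rot'],degrees=True)
    d=Rt.inv().apply(W(xyz,q)-s['tcp_pos']); 
    Rg=yaw if isinstance(yaw,Ro) else Ro.from_euler('xyz',[180,0,yaw],degrees=True)
    print('t',round(s['time_s'],2),'tcp jig',J(s['tcp_pos'],q).round(4),'rot',s['eef_rot'].round(2),'F',s['contact_force'].round(1),'w',round(s['gripper_width'],4),'j',s['joints'].round(0))
    print('shift',d.round(4),'turn',(Rt.inv()*Rg).as_rotvec().round(4))
E
python3 - <<'E'
from ov import *
k=np.load('kw1.npy',allow_pickle=True); q=np.load('jig2.npy')
for n,u,z in [('offc1',(248,247),.07),('offc2',(289,277),.07),('offc3',(326,235),.07),('offc4',(289,200),.07),('offbase',(326,235),.0),('sq',(488,262),.02),('sq2',(497,150),.02),('sq3',(620,155),.02)]:
    X=atz(np.array(u)/1.5,k,z); print(n,X.round(3),J(X,q).round(3))
for kk,u in((ks,(422/2.5+130,272/2.5+110)),(kd,(239/2.5+110,270/2.5+80))): X=atz(u,kk,.19);print('can',X.round(3),J(X,q).round(3))
for kk,u in((ks,(70/2.5+130,183/2.5+110)),(kd,(467/2.5+110,115/2.5+80))): X=atz(u,kk,.085);print('jar',X.round(3),J(X,q).round(3))
plan([-.135,.0545,.036],-168.03,q=q)
E
```

```text
offc1 [ 0.495 -0.15   0.07 ] [-0.141 -0.121  0.07 ]
offc2 [ 0.512 -0.115  0.07 ] [-0.117 -0.09   0.07 ]
offc3 [ 0.473 -0.092  0.07 ] [-0.151 -0.06   0.07 ]
offc4 [ 0.452 -0.125  0.07 ] [-0.178 -0.087  0.07 ]
offbase [ 0.487 -0.097  0.   ] [-0.138 -0.068  0.   ]
sq [0.477 0.05  0.02 ] [-0.118  0.079  0.02 ]
sq2 [0.382 0.031 0.02 ] [-0.214  0.08   0.02 ]
sq3 [0.364 0.133 0.02 ] [-0.21   0.183  0.02 ]
can [0.62  0.242 0.19 ] [0.062 0.236 0.19 ]
can [0.61  0.245 0.19 ] [0.054 0.242 0.19 ]
jar [ 0.709 -0.222  0.085] [ 0.053 -0.236  0.085]
jar [ 0.709 -0.229  0.085] [ 0.052 -0.243  0.085]
t 3.37 tcp jig [-0.1459 -0.0164  0.3007] rot [ 1.8000e+02  2.0000e-02 -1.6786e+02] F [-0.1 -0.7 -0.6] w 0.0877 j [ 18.  -2. -17.  -0. -75. -96.]
shift [-0.0111  0.0708  0.2647] turn [0.0001 0.0003 0.0029]
```

```bash
python3 -m inch '-.0055 .035 0 0 0 .0029 1; -.0055 .0355 .01 0 0 0 1; 0 0 .03 0 0 0 1; 0 0 .036 0 0 0 1; 0 0 .036 0 0 0 1; 0 0 .036 0 0 0 1; 0 0 .036 0 0 0 1; 0 0 .036 0 0 0 1; 0 0 .028 0 0 0 1; 0 0 .016 0 0 0 1; 0 0 0 0 0 0 1; 0 0 0 0 0 0 1'
python3 - <<'E'
from ov import *
q=np.load('jig2.npy')
for n in('scene','side','wrist'): snap(n,n+'1.png')
plan([-.107,.0545,.037],-168.03,q=q)
a=np.hstack([cv2.resize(cv2.imread('pics/side1.png')[100:260,190:350],None,fx=2.5,fy=2.5,interpolation=2),cv2.resize(cv2.imread('pics/scene1.png')[120:280,160:320],None,fx=2.5,fy=2.5,interpolation=2)]);cv2.imwrite('pics/m1.png',a)
E
```

```text
time_s: 4.37
tcp_pos: [0.4637, 0.0199, 0.0363]
eef_rot: [-180.0, -0.1, -168.1]
contact_force: [0.6, 0.7, 0.0]
gripper_width: 0.0877
t 4.52 tcp jig [-0.1348  0.0526  0.038 ] rot [ 1.7997e+02  1.5000e-01 -1.6813e+02] F [ 0.2 -0.1  0.5] w 0.088 j [  27.   14.  -39.    0.  -37. -105.]
shift [-0.0278  0.0019  0.0011] turn [ 0.0005  0.0026 -0.0017]
```

View pics/m1.png

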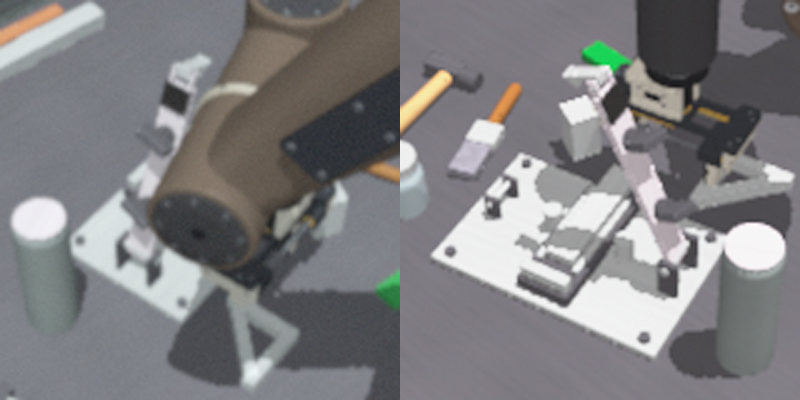

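View pics/wrist1.png

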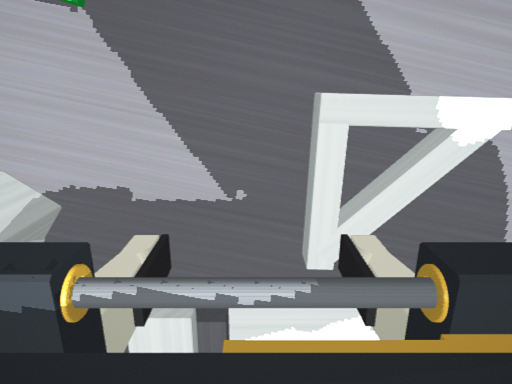

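```bash
python3 - <<'E'
from ov import *
q=np.load('jig2.npy'); k=K('wrist'); s=r.get_state(); R=Ro.from_euler('xyz',s['eef_rot'],degrees=True)
for pt in [(0,0,0),(0,-.044,0),(0,-.065,0),(.0095,-.044,0),(.0095,-.044,-.04),(0,.044,0)]: print(pt,proj(R.apply(pt)+s['tcp_pos'],k).round(0))
for y in(-.018,.018):
  print(proj(W([-.1,y,.044],q),k).round(0), proj(W([-.1,y,.030],q),k).round(0))
for X in([-.09,-.035,.03],[-.09,.035,.03]): print(proj(W(X,q),k).round(0))
a=cv2.imread('pics/wrist1.png')[220:384,60:300]; cv2.imwrite('pics/z.png',cv2.resize(a,None,fx=3.3,fy=3.3,interpolation=2))
E
```

```text
(0, 0, 0) [255. 251.]
(0, -0.044, 0) [169. 251.]
(0, -0.065, 0) [129. 251.]
(0.0095, -0.044, 0) [168. 234.]
(0.0095, -0.044, -0.04) [143. 276.]
(0, 0.044, 0) [340. 251.]
[122. 316.] [131. 300.]
[189. 316.] [194. 300.]
[103. 315.]
[224. 315.]
```

View pics/z.png

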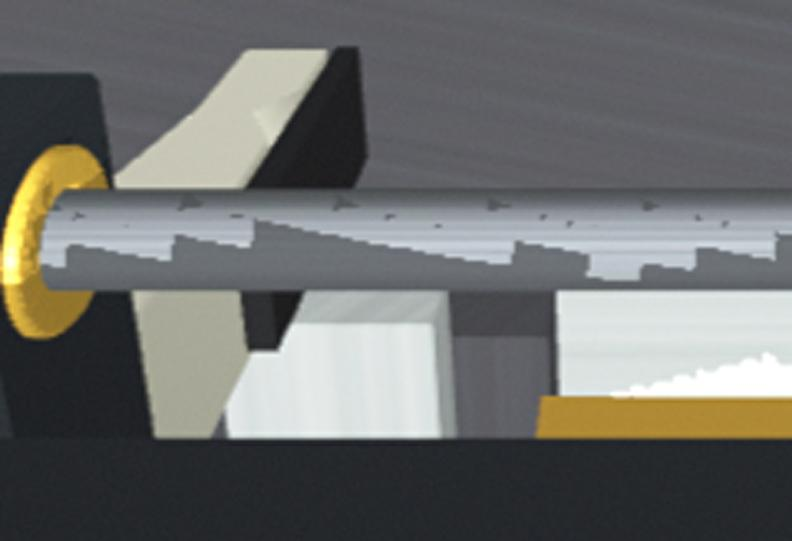

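```bash
python3 -m inch '0 .002 0 0 0 0 1; -.005 .002 .001 0 0 0 1; -.007 0 0 0 0 0 1; -.007 0 0 0 0 0 1; -.004 0 0 0 0 0 1; -.003 0 0 0 0 0 1; -.003 0 0 0 0 0 1; -.003 0 0 0 0 0 1; 0 0 0 0 0 0 1'; python3 - <<'E'
from ov import *
plan([-.09,.056,.036],-168.03,q=np.load('jig2.npy'))
E
python3 -m inch '-.003 0 0 0 0 0 1; -.003 0 0 0 0 0 1; 0 0 0 0 0 0 1'; python3 - <<'E'
from ov import *
plan([-.09,.056,.036],-168.03,q=np.load('jig2.npy'))
snap('scene','s2.png');a=cv2.imread('pics/s2.png')[140:260,180:300]; cv2.imwrite('pics/z.png',cv2.resize(a,None,fx=4.5,fy=4.5,interpolation=2))
E
```

```text
time_s: 5.27
tcp_pos: [0.4929, 0.0304, 0.0348]
eef_rot: [-180.0, -0.2, -168.2]
contact_force: [-4.8, -2.4, 2.3]
gripper_width: 0.0875
t 5.27 tcp jig [-0.1058  0.0561  0.0348] rot [-179.96   -0.25 -168.21] F [-4.8 -2.4  2.3] w 0.0875 j [  26.   16.  -35.   -0.  -39. -105.]
shift [-0.0158 -0.     -0.0012] turn [-0.0007 -0.0044 -0.0032]
time_s: 5.52
tcp_pos: [0.4995, 0.032, 0.0349]
eef_rot: [-180.0, -0.1, -168.2]
contact_force: [-2.6, -0.3, -1.6]
gripper_width: 0.0872
t 5.52 tcp jig [-0.0989  0.0563  0.0349] rot [-1.7998e+02 -1.4000e-01 -1.6819e+02] F [-2.6 -0.3 -1.6] w 0.0872 j [  26.   17.  -35.   -0.  -39. -104.]
shift [-0.0089 -0.0002 -0.0011] turn [-0.0003 -0.0025 -0.0029]
```

View pics/z.png

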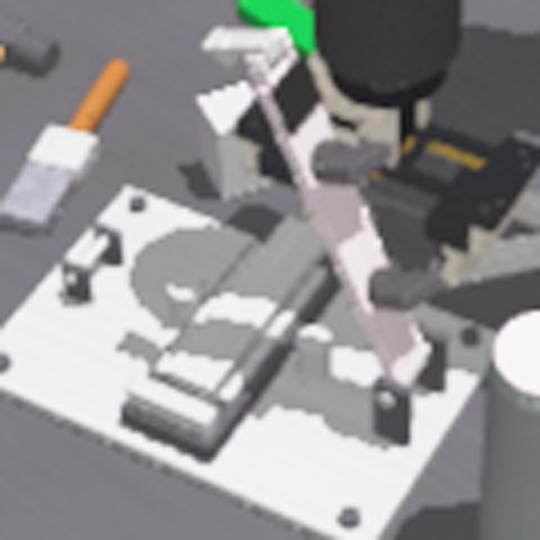

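```bash
python3 -m inch '-.003 0 0 0 0 0 1; -.003 0 0 0 0 0 1; 0 0 0 0 0 0 1'; python3 -m inch '-.002 0 0 0 0 0 1; 0 0 0 0 0 0 1';  python3 -m inch '-.002 0 0 0 0 0 1; 0 0 0 0 0 0 1'
```

```text
time_s: 5.82
tcp_pos: [0.5069, 0.0339, 0.0354]
eef_rot: [-180.0, 0.0, -168.1]
contact_force: [-1.4, -0.9, -1.8]
gripper_width: 0.0874
time_s: 5.98
tcp_pos: [0.5085, 0.0342, 0.0355]
eef_rot: [-180.0, -0.0, -168.1]
contact_force: [-2.3, -1.0, -2.2]
gripper_width: 0.0877
time_s: 6.15
tcp_pos: [0.5106, 0.0347, 0.0356]
eef_rot: [180.0, 0.0, -168.1]
contact_force: [-2.7, -0.9, -2.1]
gripper_width: 0.0872
```

```bash
python3 -m inch '-.002 0 0 0 0 0 1; 0 0 0 0 0 0 1'; python3 -m inch '-.002 0 0 0 0 0 1; 0 0 0 0 0 0 1';  python3 - <<'E'
from ov import *
plan([-.09,.056,.036],-168.03,q=np.load('jig2.npy'))
snap('scene','s3.png');a=cv2.imread('pics/s3.png')[170:260,190:280]; cv2.imwrite('pics/z.png',cv2.resize(a,None,fx=6,fy=6,interpolation=2))
E
```

```text
time_s: 6.32
tcp_pos: [0.5122, 0.035, 0.0355]
eef_rot: [-180.0, -0.0, -168.1]
contact_force: [-3.3, -1.2, -0.7]
gripper_width: 0.0875
time_s: 6.48
tcp_pos: [0.5124, 0.0349, 0.0353]
eef_rot: [-180.0, -0.2, -168.2]
contact_force: [-10.4, 0.7, 5.3]
gripper_width: 0.0875
t 6.48 tcp jig [-0.0857  0.0564  0.0353] rot [-179.99   -0.2  -168.2 ] F [-10.4   0.7   5.3] w 0.0875 j [  26.   18.  -33.   -0.  -40. -104.]
shift [ 0.0043 -0.0004 -0.0007] turn [-0.0002 -0.0035 -0.003 ]
```

View pics/z.png

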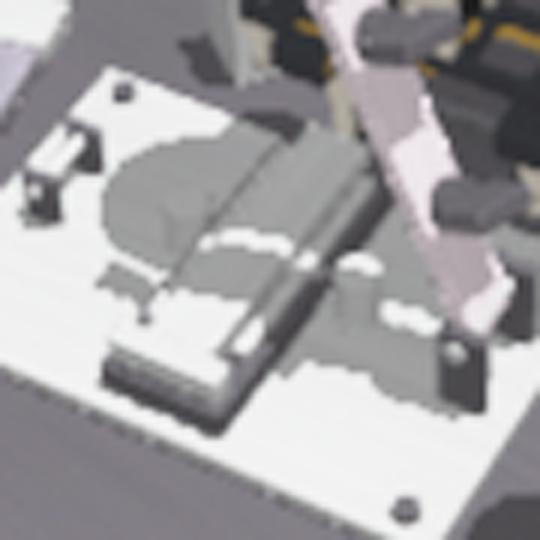

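```bash
python3 -m inch '-.001 0 0 0 0 0 1; 0 0 0 0 0 0 1'; python3 -m inch '.01 0 0 0 0 0 1; .02 0 0 0 0 0 1; .01 0 -.01 0 0 0 1; 0 0 -.038 0 0 0 1; 0 0 -.038 0 0 0 1; 0 0 -.038 0 0 0 1; 0 0 -.038 0 0 0 1; 0 0 -.038 0 0 0 1; 0 0 -.038 0 0 0 1; 0 0 -.038 0 0 0 1; 0 0 -.038 0 0 0 1; 0 0 -.038 0 0 0 .5' ; python3 -m inch '0 0 0 0 0 -.12 0; 0 0 0 0 0 -.12 0; 0 0 0 0 0 -.12 0; 0 0 0 0 0 -.12 0; 0 0 0 0 0 -.12 0; 0 0 0 0 0 -.12 0; 0 0 0 0 0 -.12 0; 0 0 0 0 0 -.12 0; 0 0 0 0 0 -.12 0; 0 0 0 0 0 -.12 0; 0 0 0 0 0 -.12 0; 0 0 0 0 0 -.12 0; 0 0 0 0 0 -.12 0; 0 0 0 0 0 0 0' 
python3 - <<'E'
from ov import *
snap('scene','s4.png');snap('side','d4.png'); snap('wrist','w4.png'); np.save('kw4.npy',np.array(K('wrist'),dtype=object))
plan([.0,.1,.38],-78.03,q=np.load('jig2.npy'))
a=np.hstack([cv2.imread('pics/s4.png')[110:300,150:350],cv2.imread('pics/d4.png')[80:270,150:350]]);cv2.imwrite('pics/z.png',cv2.resize(a,None,fx=2,fy=2,interpolation=2))
E
```

```text
time_s: 6.7
tcp_pos: [0.5125, 0.0349, 0.0353]
eef_rot: [-180.0, -0.3, -168.2]
contact_force: [-13.5, 0.7, 8.5]
gripper_width: 0.0876
time_s: 7.7
tcp_pos: [0.4765, 0.0275, 0.3908]
eef_rot: [180.0, 0.3, -168.1]
contact_force: [1.5, 0.8, -1.2]
gripper_width: 0.0846
time_s: 8.87
tcp_pos: [0.4769, 0.0277, 0.3884]
eef_rot: [-179.8, 0.0, -78.4]
contact_force: [-0.3, 0.8, 0.2]
gripper_width: 0.0008
t 9.02 tcp jig [-0.1225  0.0567  0.388 ] rot [-1.7989e+02  1.0000e-02 -7.8990e+01] F [ 0.1  0.7 -0.6] w 0.0002 j [ 27.  -2.  -7.   0. -86. -16.]
shift [-0.0454 -0.1217  0.0083] turn [-0.0018  0.0001 -0.0168]
```

View pics/z.png

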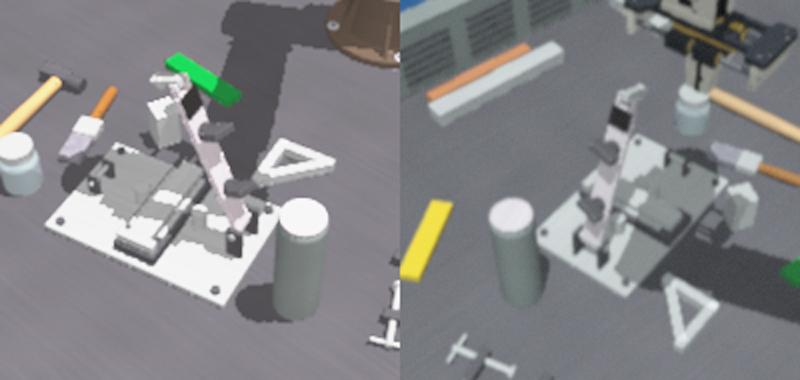

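View pics/w4.png

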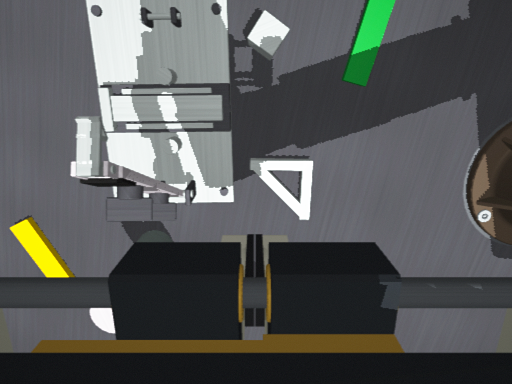

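```bash
python3 - <<'E'
from ov import *
q=np.load('jig2.npy'); k=np.load('kw4.npy',allow_pickle=True)
L=lines(q,1.19,.0,.2,.2)
cv2.imwrite('pics/z.png',draw(cv2.imread('pics/w4.png'),k,L,(50,0,280,240),2.5))
for X in ([-.018,.235,.009],[.018,.235,.009],[.018,.203,.009],[-.018,.203,.009]): print(proj(barpt(q,1.19,[X]),k).round(0))
E
```

```text
[[128. 180.]]
[[ 84. 181.]]
[[102. 185.]]
[[141. 185.]]
```

View pics/z.png

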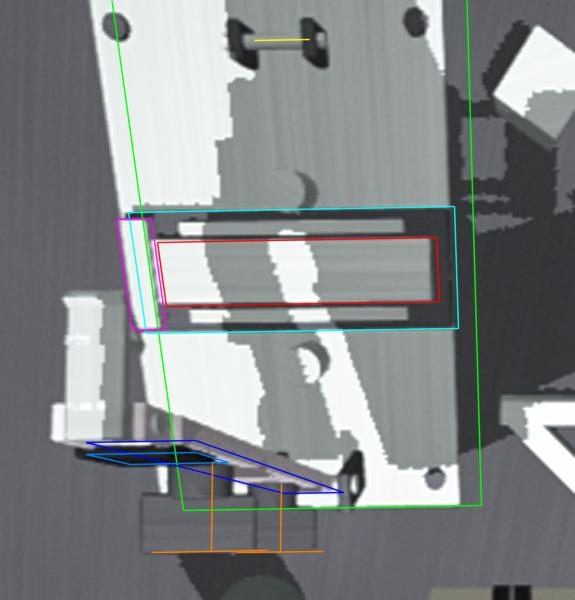

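```bash
python3 - <<'E'
from ov import *
q=np.load('jig2.npy'); q[:2]=W([.0025,0,0],q)[:2]; np.save('jig3.npy',q)
plan([0,.095,.275],-78.03,q=q)
E
python3 -m inch '-.01 -.031 0 0 0 -.017 0; -.01 -.031 0 0 0 0 0; -.01 -.031 0 0 0 0 0; -.009 -.031 0 0 0 0 0; 0 0 .025 0 0 0 0; 0 0 .03 0 0 0 0; 0 0 .03 0 0 0 0; 0 0 .027 0 0 0 0; 0 0 0 0 0 0 0'
python3 - <<'E'
from ov import *
q=np.load('jig3.npy')
plan([0,.08,.275],-78.03,q=q)
P=lambda t:np.array([.125-.226*np.cos(t)+.009*np.sin(t)+.0095,.056+.226*np.sin(t)+.009*np.cos(t)])
prev=None
for t in [1.25,1.19,1.1,1.,.9,.8,.7,.6,.5,.4,.3,.2,.1,.05,0,-.02]:
    c=P(t); print(t,c.round(4), None if prev is None else ('tx',round(prev[0]-c[0],4),'tz',round(prev[1]-c[1],4))); prev=c
E
```

```text
t 9.02 tcp jig [-0.125   0.0567  0.388 ] rot [-1.7989e+02  1.0000e-02 -7.8990e+01] F [ 0.1  0.7 -0.6] w 0.0002 j [ 27.  -2.  -7.   0. -86. -16.]
shift [-0.0404 -0.1241  0.1133] turn [-0.0018  0.0001 -0.0168]
time_s: 9.77
tcp_pos: [0.5867, 0.0908, 0.2696]
eef_rot: [179.5, -0.0, -78.0]
contact_force: [-0.8, 0.6, -2.3]
gripper_width: 0.0007
t 9.77 tcp jig [-0.0039  0.0957  0.2696] rot [ 1.7951e+02 -2.0000e-02 -7.7990e+01] F [-0.8  0.6 -2.3] w 0.0007 j [ 28.  12.  -6.  -0. -73. -16.]
shift [ 0.0157 -0.0039 -0.0054] turn [ 0.0086 -0.0004  0.0007]
1.25 [0.0718 0.2733] None
1.19 [0.0589 0.2692] ('tx', np.float64(0.0129), 'tz', np.float64(0.0042))
1.1 [0.04   0.2615] ('tx', np.float64(0.0189), 'tz', np.float64(0.0077))
1.0 [0.02  0.251] ('tx', np.float64(0.02), 'tz', np.float64(0.0105))
0.9 [0.0011 0.2386] ('tx', np.float64(0.0189), 'tz', np.float64(0.0124))
0.8 [-0.0165  0.2244] ('tx', np.float64(0.0176), 'tz', np.float64(0.0142))
0.7 [-0.0326  0.2085] ('tx', np.float64(0.0161), 'tz', np.float64(0.0159))
0.6 [-0.0469  0.191 ] ('tx', np.float64(0.0144), 'tz', np.float64(0.0174))
0.5 [-0.0595  0.1722] ('tx', np.float64(0.0126), 'tz', np.float64(0.0188))
0.4 [-0.0702  0.1523] ('tx', np.float64(0.0106), 'tz', np.float64(0.02))
0.3 [-0.0787  0.1314] ('tx', np.float64(0.0086), 'tz', np.float64(0.0209))
0.2 [-0.0852  0.1097] ('tx', np.float64(0.0065), 'tz', np.float64(0.0217))
0.1 [-0.0895  0.0875] ('tx', np.float64(0.0043), 'tz', np.float64(0.0222))
0.05 [-0.0908  0.0763] ('tx', np.float64(0.0013), 'tz', np.float64(0.0112))
0 [-0.0915  0.065 ] ('tx', np.float64(0.0007), 'tz', np.float64(0.0113))
-0.02 [-0.0916  0.0605] ('tx', np.float64(0.0001), 'tz', np.float64(0.0045))
```

```bash
python3 -m inch '.012 -.004 -.003 0 0 0 0; .012 0 -.001 0 0 0 0; .0065 0 .002 0 0 0 0; .0065 0 .002 0 0 0 0; .0095 0 .004 0 0 0 0; .0095 0 .004 0 0 0 0; .01 0 .005 0 0 0 0; .01 0 .0055 0 0 0 0; 0 0 0 0 0 0 0'
python3 - <<'E'
from ov import *
q=np.load('jig3.npy')
snap('scene','s5.png');snap('side','d5.png')
plan([0,.02,.251],-78.03,q=q)
a=np.hstack([cv2.imread('pics/s5.png')[100:280,150:330],cv2.imread('pics/d5.png')[80:260,150:350]]);cv2.imwrite('pics/z.png',cv2.resize(a,None,fx=2.1,fy=2.1,interpolation=2))
E
```

```text
time_s: 10.52
tcp_pos: [0.6088, 0.0159, 0.2554]
eef_rot: [179.9, -0.0, -77.9]
contact_force: [-0.2, -0.4, 0.6]
gripper_width: 0.0004
t 10.62 tcp jig [0.0023 0.0189 0.2561] rot [ 1.7988e+02 -1.0000e-02 -7.7860e+01] F [-0.4 -0.1 -0.3] w 0.0002 j [ 20.  13.  -5.  -0. -71.  -8.]
shift [-0.0011  0.0023  0.0051] turn [ 0.0021 -0.0002  0.0029]
```

View pics/z.png

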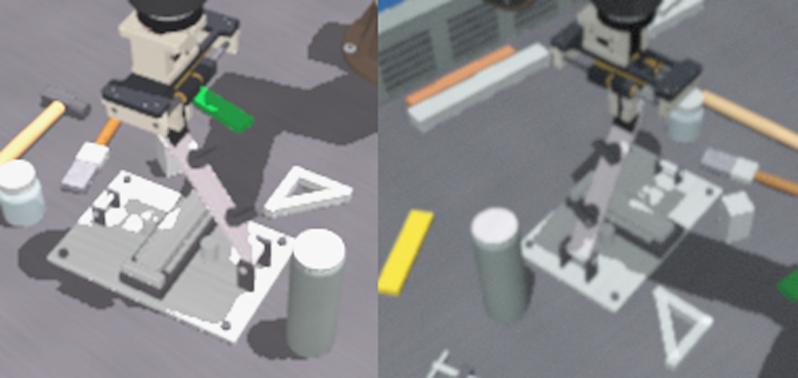

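```bash
python3 -m inch '.0085 0 .009 0 0 0 0; .0095 0 .0085 0 0 0 0; .009 .001 .007 0 0 0 0; .009 .001 .007 0 0 0 0; .008 0 .008 0 0 0 0; .008 0 .008 0 0 0 0; .007 0 .0087 0 0 0 0; .007 0 .0087 0 0 0 0; 0 0 0 0 0 0 0'
python3 - <<'E'
from ov import *
q=np.load('jig3.npy')
snap('scene','s6.png');snap('side','d6.png')
plan([0,-.0469,.191],-78.03,q=q)
a=np.hstack([cv2.imread('pics/s6.png')[100:280,150:330],cv2.imread('pics/d6.png')[80:260,150:350]]);cv2.imwrite('pics/z.png',cv2.resize(a,None,fx=2.1,fy=2.1,interpolation=2))
E
```

```text
time_s: 11.37
tcp_pos: [0.6202, -0.0486, 0.1897]
eef_rot: [179.8, 0.0, -77.9]
contact_force: [0.4, -0.1, 0.2]
gripper_width: 0.0005
t 11.47 tcp jig [ 0.0003 -0.047   0.1912] rot [ 1.7986e+02 -1.0000e-02 -7.7840e+01] F [-0.2  0.8 -0.1] w 0.0009 j [ 14.  17.  -9.   0. -64.  -1.]
shift [-0.0001  0.0003  0.0003] turn [ 0.0024 -0.0002  0.0033]
```

View pics/z.png

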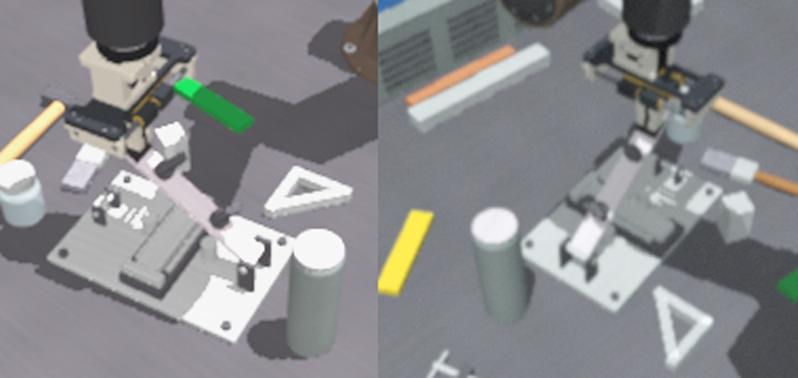

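```bash
python3 -m inch '.0063 0 .0094 0 0 0 0; .0063 0 .0094 0 0 0 0; .0053 0 .01 0 0 0 0; .0053 0 .01 0 0 0 0; .0043 0 .0105 0 0 0 0; .0043 0 .0105 0 0 0 0; .0033 0 .0108 0 0 0 0; .0033 0 .0108 0 0 0 0; 0 0 0 0 0 0 0'
python3 - <<'E'
from ov import *
q=np.load('jig3.npy')
snap('scene','s7.png');snap('side','d7.png')
plan([0,-.0852,.1097],-78.03,q=q)
a=np.hstack([cv2.imread('pics/s7.png')[120:270,150:300],cv2.imread('pics/d7.png')[100:250,190:340]]);cv2.imwrite('pics/z.png',cv2.resize(a,None,fx=2.6,fy=2.6,interpolation=2))
E
```

```text
time_s: 12.22
tcp_pos: [0.6281, -0.0851, 0.1077]
eef_rot: [179.8, 0.1, -77.8]
contact_force: [-0.1, 0.5, -0.1]
gripper_width: 0.0004
t 12.32 tcp jig [ 0.0004 -0.0845  0.1094] rot [ 1.7984e+02  4.0000e-02 -7.7820e+01] F [ 0.  -0.1  0.8] w 0.0005 j [ 10.  22. -13.  -0. -55.   2.]
shift [ 0.0007  0.0004 -0.0003] turn [0.0028 0.0007 0.0037]
```

View pics/z.png

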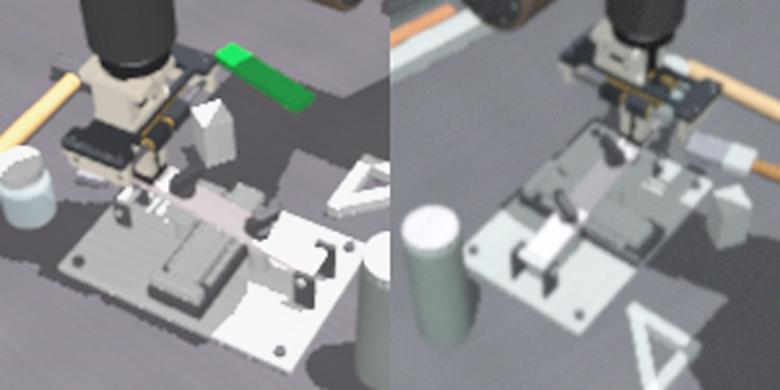

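```bash
python3 -m inch '.0025 0 .01 0 0 0 0; .0025 0 .01 0 0 0 0; .001 0 .005 0 0 0 0; 0 0 0 0 0 0 0'; python3 -m inch '0 0 .005 0 0 0 0; 0 0 .005 0 0 0 0; 0 0 0 0 0 0 0'; python3 -m inch '0 0 .004 0 0 0 0; 0 0 .004 0 0 0 0; 0 0 0 0 0 0 0'
```

```text
time_s: 12.65
tcp_pos: [0.6304, -0.0903, 0.0847]
eef_rot: [179.9, 0.0, -77.8]
contact_force: [-0.2, 0.5, 0.7]
gripper_width: 0.0003
time_s: 12.9
tcp_pos: [0.6307, -0.0912, 0.076]
eef_rot: [180.0, -0.1, -77.8]
contact_force: [0.3, -1.8, 6.2]
gripper_width: 0.0007
time_s: 13.15
tcp_pos: [0.6301, -0.0908, 0.0671]
eef_rot: [179.9, 0.0, -77.8]
contact_force: [1.0, 0.7, -1.5]
gripper_width: 0.0004
```

```bash
python3 -m inch '0 0 .004 0 0 0 0; 0 0 0 0 0 0 0'; python3 -m inch '0 0 .003 0 0 0 0; 0 0 0 0 0 0 0;  0 0 0 0 0 0 0'; python3 -m inch '0 0 .003 0 0 0 0; 0 0 0 0 0 0 0; 0 0 0 0 0 0 0'
python3 - <<'E'
from ov import *
q=np.load('jig3.npy')
snap('scene','s8.png');snap('side','d8.png')
plan([0,-.0852,.065],-78.03,q=q)
a=np.hstack([cv2.imread('pics/s8.png')[140:260,170:290],cv2.imread('pics/d8.png')[110:230,210:330]]);cv2.imwrite('pics/z.png',cv2.resize(a,None,fx=3.2,fy=3.2,interpolation=2))
E
```

```text
time_s: 13.32
tcp_pos: [0.6304, -0.0907, 0.0634]
eef_rot: [180.0, -0.0, -77.8]
contact_force: [0.4, -0.7, 0.7]
gripper_width: 0.0008
time_s: 13.57
tcp_pos: [0.6306, -0.0904, 0.0606]
eef_rot: [180.0, 0.0, -77.8]
contact_force: [-0.0, -0.8, 2.1]
gripper_width: 0.0005
time_s: 13.82
tcp_pos: [0.6308, -0.0905, 0.0598]
eef_rot: [-180.0, -0.0, -77.7]
contact_force: [-7.1, 0.9, 17.2]
gripper_width: 0.0005
t 13.92 tcp jig [ 0.0016 -0.0908  0.0598] rot [-1.7995e+02 -3.0000e-02 -7.7750e+01] F [-7.6  0.6 17.3] w 0.0004 j [  9.  25. -16.   0. -49.   3.]
shift [-0.0056  0.0015 -0.0052] turn [-0.0009 -0.0005  0.0049]
```

View pics/z.png

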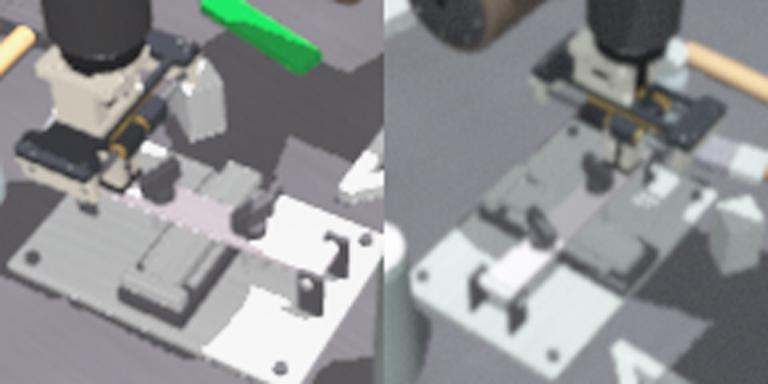

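```bash
python3 -m inch '0 0 -.004 0 0 0 0; 0 0 -.01 0 0 0 0; 0 0 -.02 0 0 0 0; 0 0 -.03 0 0 0 0; 0 0 -.036 0 0 0 0; 0 0 -.036 0 0 0 0; 0 0 -.036 0 0 0 0; 0 0 -.02 0 0 0 .4;  0 0 0 0 0 0 .4; 0 0 0 0 0 0 .4'
python3 - <<'E'
from ov import *
q=np.load('jig3.npy')
snap('scene','s9.png');snap('side','d9.png');snap('wrist','w9.png'); np.save('kw9.npy',np.array(K('wrist'),dtype=object))
plan([0,.055,.25],-78.03,q=q)
L=lines(q,0,0,0.2,0.2)
a=np.hstack([draw(cv2.imread('pics/s9.png'),ks,L,(170,140,290,260),3.3),draw(cv2.imread('pics/d9.png'),kd,L,(200,120,320,240),3.3)]);cv2.imwrite('pics/z.png',a)
cv2.imwrite('pics/z2.png',draw(cv2.imread('pics/w9.png'),np.load('kw9.npy',allow_pickle=True),[],(0,0,512,384),1.5))
E
```

```text
time_s: 14.75
tcp_pos: [0.6312, -0.0901, 0.2516]
eef_rot: [-179.8, 0.0, -77.8]
contact_force: [0.4, -0.3, -1.4]
gripper_width: 0.0152
t 14.9 tcp jig [ 0.0008 -0.0904  0.2485] rot [ 1.7988e+02  4.0000e-02 -7.7790e+01] F [-0.5 -0.5  0. ] w 0.027 j [  9.  16.  -3.  -0. -71.   3.]
shift [-0.1454  0.0002 -0.0014] turn [0.0021 0.0007 0.0041]
```

View pics/z.png

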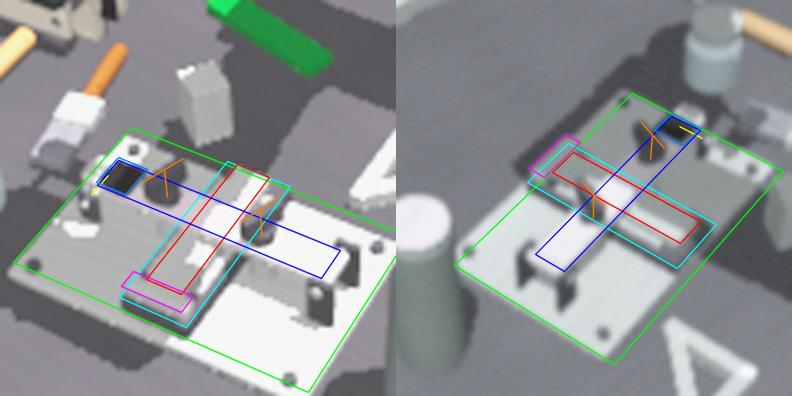

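View pics/z2.png

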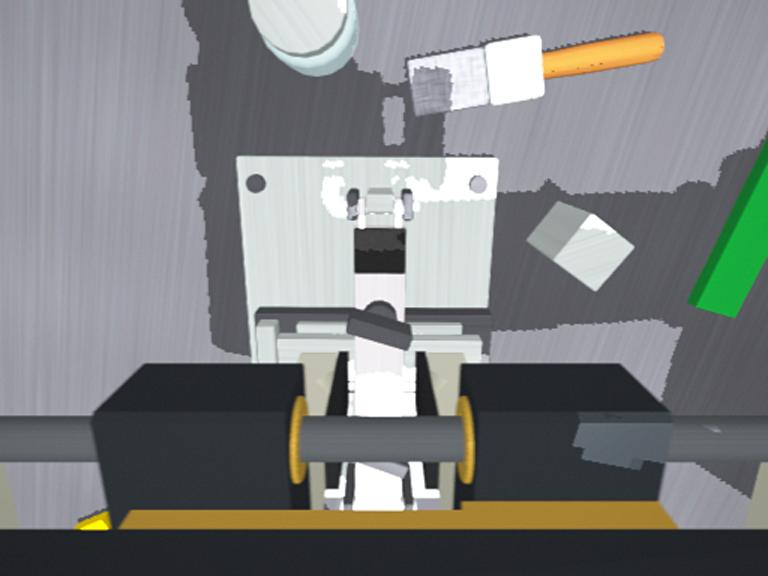

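```bash
python3 - <<'E'
from ov import *
q=np.load('jig3.npy');k=np.load('kw9.npy',allow_pickle=True)
L=lines(q,0,0,0.3,0.3)
im=cv2.imread('pics/w9.png')
a=np.hstack([draw(im,k,[],(215,120,295,240),5),draw(im,k,L,(215,120,295,240),5)]);cv2.imwrite('pics/z.png',a)
E
```

```text
(no output)
```

View pics/z.png

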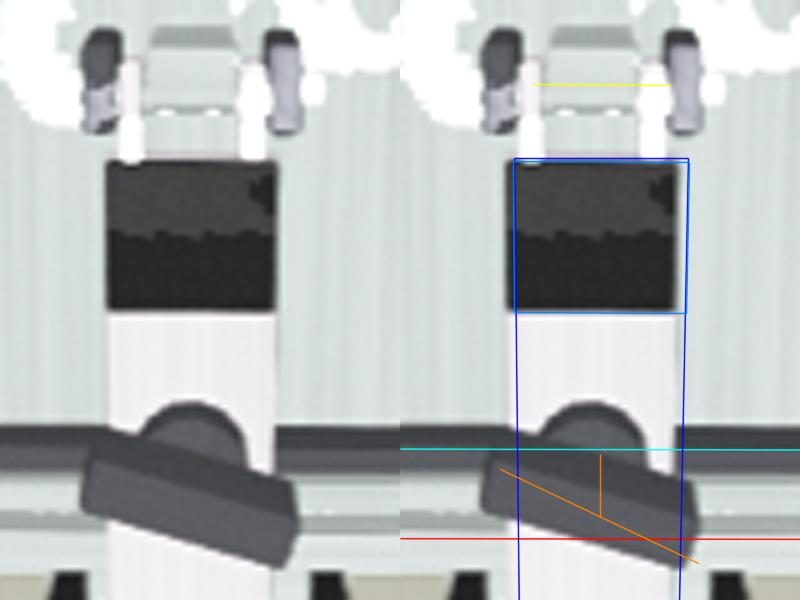

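```bash
python3 - <<'E'
from ov import *
q=np.load('jig3.npy');k=np.load('kw9.npy',allow_pickle=True)
P=[J(atz(np.array(u)/5+[215,120],k,.097),q) for u in[(95,455),(298,508),(285,568),(82,510)]]
for x in P: print(x.round(4))
P=np.array(P);print(P.mean(0)); d=(P[1]-P[0]+P[2]-P[3])[:2];print(np.hypot(*d)/2,np.degrees(np.arctan2(d[1],d[0])),np.hypot(*(P[0]-P[3])[:2]))
for n,u in(('padTL',(107,160)),('padBR',(275,310)),('padTR',(277,160)),('padBL',(107,310))): print(n,J(atz(np.array(u)/5+[215,120],k,.065),q).round(4))
E
```

```text
[ 0.0202 -0.0575  0.097 ]
[-0.0197 -0.0465  0.097 ]
[-0.0173 -0.0336  0.097 ]
[ 0.0229 -0.0459  0.097 ]
[ 0.00153112 -0.04586571  0.097     ]
0.0417313510117301 163.7739313877987 0.011856817562906422
padTL [ 0.0188 -0.1098  0.065 ]
padBR [-0.0161 -0.0782  0.065 ]
padTR [-0.0159 -0.1099  0.065 ]
padBL [ 0.0191 -0.0781  0.065 ]
```

```bash
python3 -m inch '-.022 0 0 0 0 0 .4; -.023 -.001 0 0 0 0 .4; 0 0 0 0 0 -.117 .4; 0 0 0 0 0 -.117 .4; 0 0 0 0 0 -.117 .4; 0 0 0 0 0 -.117 .4; 0 0 0 0 0 -.117 .4; 0 0 0 0 0 -.117 .4; 0 0 0 0 0 -.117 .4; 0 0 0 0 0 -.117 .4; 0 0 0 0 0 -.117 .4; 0 0 0 0 0 -.117 .4; 0 0 0 0 0 -.115 .4; 0 0 .03 0 0 0 .4; 0 0 .03 0 0 0 .4; 0 0 .03 0 0 0 .4; 0 0 .03 0 0 0 .4; 0 0 0 0 0 0 .4; 0 0 0 0 0 0 .4'
python3 - <<'E'
from ov import *
q=np.load('jig3.npy'); q[:2]=W([.0015,0,0],q)[:2]; np.save('jig4.npy',q)
plan([0,-.0455,.076],-78.03+73.8,q=q)
k=K('wrist');snap('wrist','w10.png')
cv2.imwrite('pics/z.png',draw(cv2.imread('pics/w10.png'),k,lines(q,0,0,.11,.11),(0,0,512,384),1.5))
E
```

```text
time_s: 16.48
tcp_pos: [0.6206, -0.0466, 0.1277]
eef_rot: [179.9, 0.3, -4.2]
contact_force: [-0.3, 0.4, 1.7]
gripper_width: 0.0351
t 16.48 tcp jig [-0.0008 -0.0458  0.1277] rot [179.9    0.3   -4.16] F [-0.3  0.4  1.7] w 0.0351 j [ 14.  20. -13.   0. -57.  72.]
shift [ 0.0009 -0.0006  0.0517] turn [0.0018 0.0052 0.0012]
```

View pics/z.png

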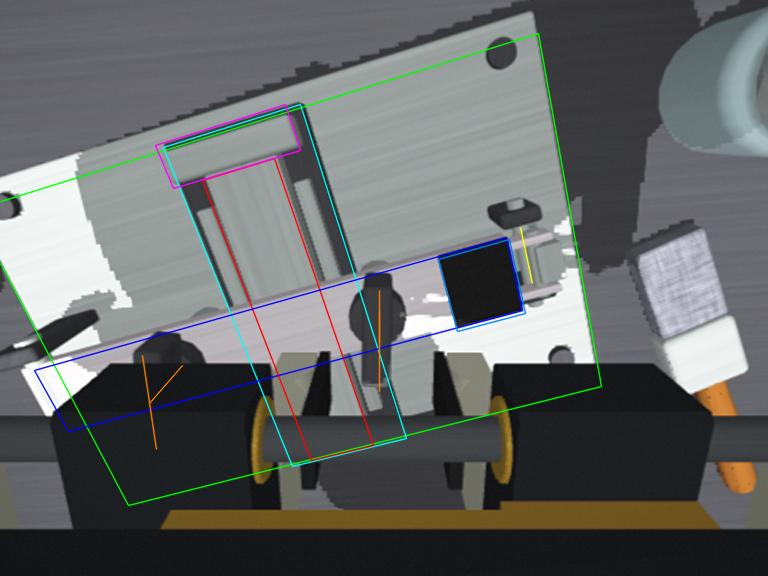

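```bash
python3 -m inch '0 0 .018 0 0 0 .4; 0 0 .018 0 0 0 .4; 0 0 .01 0 0 0 .4; 0 0 .006 0 0 0 .4; 0 0 0 0 0 0 .4'
python3 - <<'E'
from ov import *
q=np.load('jig4.npy')
plan([0,-.0455,.076],-78.03+73.8,q=q)
snap('wrist','w11.png');snap('scene','s11.png')
cv2.imwrite('pics/z.png',np.hstack([cv2.imread('pics/w11.png')[150:384,100:400],cv2.resize(cv2.imread('pics/s11.png')[150:250,180:280],(234,234))]))
E
```

```text
time_s: 16.95
tcp_pos: [0.6221, -0.0463, 0.0778]
eef_rot: [180.0, 0.0, -4.2]
contact_force: [-0.3, 0.0, -0.5]
gripper_width: 0.0353
t 16.95 tcp jig [ 0.0008 -0.0458  0.0778] rot [ 1.7999e+02  2.0000e-02 -4.1600e+00] F [-0.3  0.  -0.5] w 0.0353 j [ 14.  23. -16.   0. -50.  72.]
shift [-0.0008 -0.0001  0.0018] turn [0.0002 0.0003 0.0012]
```

View pics/z.png

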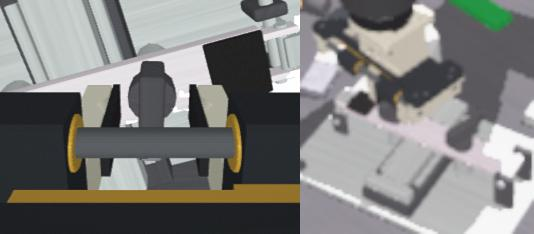

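```bash
python3 -m inch '-.0008 0 .001 0 0 0 0; 0 0 0 0 0 0 0; 0 0 0 0 0 0 0; 0 0 0 0 0 0 0; 0 0 0 0 0 0 0' 20
python3 -m inch '0 0 0 0 0 .05 0; 0 0 0 0 0 .08 0; 0 0 0 0 0 .08 0; 0 0 0 0 0 .08 0; 0 0 0 0 0 .08 0; 0 0 0 0 0 0 0'; python3 - <<'E'
from ov import *
s=r.get_state();print(s['moment'],s['contact_force'],s['gripper_width'])
plan([0,-.0455,.076],-78.03,q=np.load('jig4.npy'))
E
```

```text
time_s: 17.47
tcp_pos: [0.6215, -0.045, 0.0771]
eef_rot: [-179.9, -0.0, -4.2]
contact_force: [-0.4, 6.2, 1.8]
gripper_width: 0.0116
time_s: 17.97
tcp_pos: [0.6216, -0.0449, 0.0771]
eef_rot: [-179.9, -0.0, -25.6]
contact_force: [-1.2, 6.0, 3.0]
gripper_width: 0.0118
[ 2.37620315  0.68811667 -0.09242264] [-1.20149068  6.02017267  2.98654316] 0.011839897822262552
t 17.97 tcp jig [ 0.0005 -0.0443  0.0771] rot [-1.799e+02 -1.000e-02 -2.563e+01] F [-1.2  6.   3. ] w 0.0118 j [ 14.  23. -17.  -0. -50.  51.]
shift [0.0003 0.0013 0.0011] turn [-1.700e-03  6.000e-04  9.145e-01]
```

```bash
python3 -m inch '-.0005 -.0011 0 0 0 .08 0; 0 0 0 0 0 .1 0; 0 0 0 0 0 .1 0; 0 0 0 0 0 .1 0; 0 0 0 0 0 .1 0; 0 0 0 0 0 .1 0; 0 0 0 0 0 .1 0; 0 0 0 0 0 .1 0; 0 0 0 0 0 .1 0; 0 0 0 0 0 0 0'; python3 - <<'E'
from ov import *
s=r.get_state();print(s['moment'],s['contact_force'],s['gripper_width'])
plan([0,-.0455,.076],-78.03,q=np.load('jig4.npy'))
E
python3 -m inch '0 0 0 0 0 .03 0; 0 0 0 0 0 .03 0; 0 0 0 0 0 0 0'; python3 - <<'E'
from ov import *
s=r.get_state();print(s['moment'],s['contact_force'],s['gripper_width'])
plan([0,-.0455,.076],-78.03,q=np.load('jig4.npy'))
E
```

```text
time_s: 18.8
tcp_pos: [0.6218, -0.0445, 0.0772]
eef_rot: [-179.9, 0.0, -76.0]
contact_force: [0.3, 2.9, 2.0]
gripper_width: 0.012
[ 0.97692102  0.08634946 -0.0155101 ] [0.34633193 2.94756691 1.98931233] 0.01197437268540334
t 18.8 tcp jig [ 0.0009 -0.044   0.0772] rot [-1.7992e+02  1.0000e-02 -7.6020e+01] F [0.3 2.9 2. ] w 0.012 j [ 14.  23. -17.  -0. -50.   0.]
shift [0.0015 0.0009 0.0012] turn [-0.0013  0.0003  0.035 ]
time_s: 19.05
tcp_pos: [0.6219, -0.0445, 0.0772]
eef_rot: [-179.9, 0.0, -79.1]
contact_force: [0.0, 3.6, 1.1]
gripper_width: 0.0121
[1.38932836 0.05572556 0.29067659] [0.02980784 3.63485929 1.09002112] 0.01209868723008484
t 19.05 tcp jig [ 0.0009 -0.044   0.0772] rot [-1.7992e+02  1.0000e-02 -7.9060e+01] F [0.  3.6 1.1] w 0.0121 j [ 14.  23. -17.  -0. -50.  -3.]
shift [0.0015 0.0009 0.0012] turn [-0.0013  0.0001 -0.0181]
```

```bash
python3 -m inch '0 0 0 0 0 .03 0; 0 0 0 0 0 0 0'; python3 - <<'E'
from ov import *
s=r.get_state();print(s['moment'],s['contact_force'],s['gripper_width'],s['eef_rot'])
E
```

```text
time_s: 19.22
tcp_pos: [0.6219, -0.0446, 0.0772]
eef_rot: [-179.9, 0.0, -80.8]
contact_force: [0.9, 3.6, 2.1]
gripper_width: 0.0123
[ 1.3474229  -0.13901546  0.35742142] [0.93211855 3.55435731 2.08415163] 0.01231446060382921 [-1.79932265e+02  2.60766774e-03 -8.07799609e+01]
```

```bash
python3 -m inch '0 0 0 0 0 -.03 .4; 0 0 0 0 0 0 .4; 0 0 0 0 0 0 .4; 0 0 -.02 0 0 0 .4; 0 0 -.035 0 0 0 .4; 0 0 -.035 0 0 0 .4; 0 0 -.035 0 0 0 .4; -.02 .01 0 0 0 0 .4; -.03 .02 0 0 0 0 .4; -.03 .02 0 0 0 0 .4; -.02 .01 0 0 0 0 .4'
python3 -m inch '0 0 0 0 0 -.117 .4; 0 0 0 0 0 -.117 .4; 0 0 0 0 0 -.117 .4; 0 0 0 0 0 -.117 .4; 0 0 0 0 0 -.117 .4; 0 0 0 0 0 -.117 .4; 0 0 0 0 0 -.117 .4; 0 0 0 0 0 -.117 .4; 0 0 0 0 0 -.117 .4; 0 0 0 0 0 -.117 .4; 0 0 0 0 0 -.117 .4; 0 0 0 0 0 0 .4; 0 0 0 0 0 0 .4'
python3 - <<'E'
from ov import *
q=np.load('jig4.npy')
plan([0,.0555,.13],-78.03+73.8,q=q)
k=K('wrist');snap('wrist','w12.png');np.save('kw12.npy',np.array(k,dtype=object))
cv2.imwrite('pics/z.png',draw(cv2.imread('pics/w12.png'),k,lines(q,0,0,.11,1.4),(100,0,512,384),1.9))
E
```

```text
time_s: 20.13
tcp_pos: [0.5412, 0.0427, 0.2017]
eef_rot: [180.0, 0.0, -79.2]
contact_force: [-0.2, -0.4, 0.3]
gripper_width: 0.035
time_s: 21.22
tcp_pos: [0.5434, 0.0417, 0.2016]
eef_rot: [180.0, 0.0, -5.7]
contact_force: [-0.3, 0.3, -1.1]
gripper_width: 0.0347
t 21.22 tcp jig [-0.058   0.0567  0.2016] rot [ 1.7998e+02  2.0000e-02 -5.6900e+00] F [-0.3  0.3 -1.1] w 0.0347 j [ 25.   9. -18.   0. -63.  59.]
shift [ 0.0556 -0.0165  0.0716] turn [ 0.0003  0.0004 -0.0255]
```

View pics/z.png

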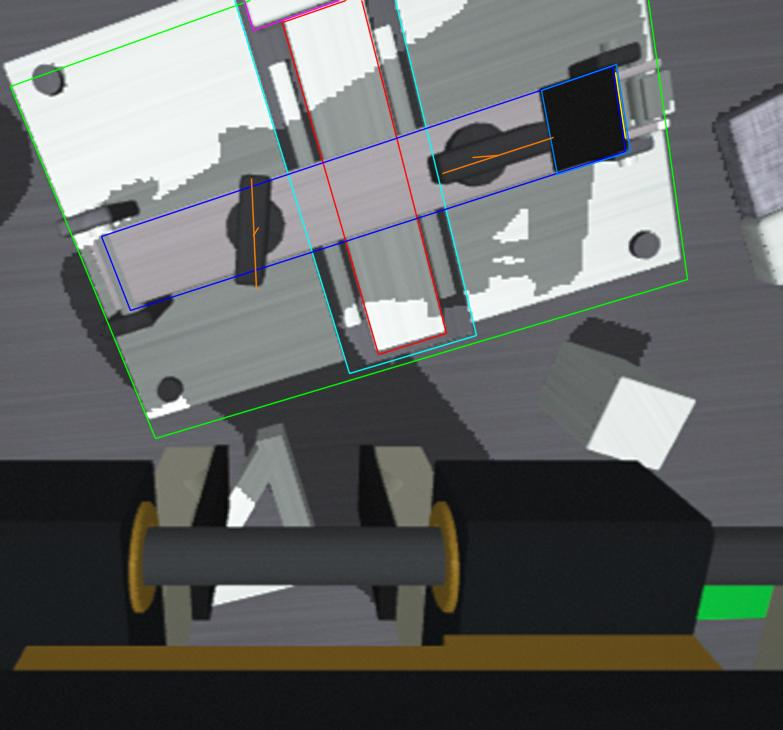

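```bash
python3 - <<'E'
from ov import *
q=np.load('jig4.npy');k=np.load('kw12.npy',allow_pickle=True)
im=cv2.imread('pics/w12.png'); cv2.imwrite('pics/z.png',cv2.resize(im[70:170,200:270],None,fx=6,fy=6,interpolation=2))
plan([0,.0555,.13],-78.03+65.3,q=q)
E
```

```text
t 21.27 tcp jig [-0.0579  0.0567  0.2016] rot [ 1.7999e+02  2.0000e-02 -5.7200e+00] F [-0.1 -0.6 -0.1] w 0.0351 j [ 25.   9. -18.   0. -63.  59.]
shift [ 0.0555 -0.0165  0.0716] turn [0.0002 0.0003 0.1223]
```

View pics/z.png

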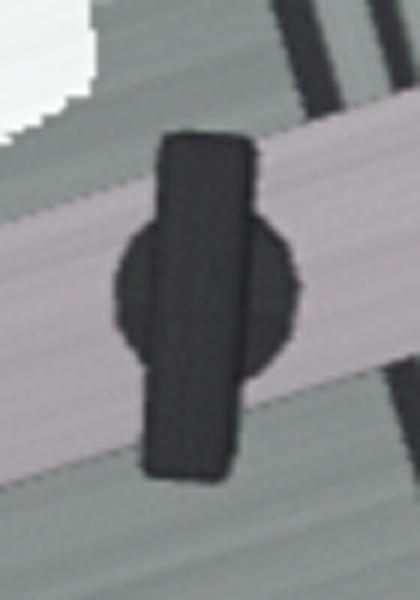

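```bash
python3 - <<'E'
from ov import *
q=np.load('jig4.npy');k=np.load('kw12.npy',allow_pickle=True)
P=np.array([J(atz(np.array(u)/6+[200,70],k,.097),q) for u in[(160,133),(256,138),(238,482),(143,476)]])
print(P.round(4),P.mean(0)); d=(P[0]-P[3]+P[1]-P[2])[:2]; print(np.hypot(*d)/2,np.degrees(np.arctan2(d[1],d[0])))
al=np.degrees(np.arctan2(d[1],d[0]));
print('yaw',-78.03+al+90)
plan([0.0005,.0557,.13],-78.03+al+90,q=q)
E
```

```text
[[ 0.023   0.0522  0.097 ]
 [ 0.0189  0.041   0.097 ]
 [-0.0213  0.0568  0.097 ]
 [-0.0168  0.0683  0.097 ]] [0.00093684 0.05458922 0.097     ]
0.043067285784570614 -21.700064452844998
yaw -9.730064452845
t 21.27 tcp jig [-0.0579  0.0567  0.2016] rot [ 1.7999e+02  2.0000e-02 -5.7200e+00] F [-0.1 -0.6 -0.1] w 0.0351 j [ 25.   9. -18.   0. -63.  59.]
shift [ 0.056  -0.0168  0.0716] turn [0.0002 0.0003 0.0699]
```

```bash
python3 -m inch '.028 -.0084 0 0 0 .09 .4; .028 -.0084 0 0 0 0 .4; 0 0 .03 0 0 0 .4; 0 0 .03 0 0 0 .4; 0 0 .03 0 0 0 .4; 0 0 .02 0 0 0 .4; 0 0 0 0 0 0 .4; 0 0 0 0 0 0 .4'
python3 - <<'E'
from ov import *
q=np.load('jig4.npy')
plan([.001,.0555,.077],-78.03+66.5,q=q)
snap('wrist','w13.png')
cv2.imwrite('pics/z.png',cv2.imread('pics/w13.png')[150:384,100:400])
E
```

```text
time_s: 21.93
tcp_pos: [0.6009, 0.0504, 0.0911]
eef_rot: [179.9, 0.1, -10.8]
contact_force: [-0.1, 0.1, 0.8]
gripper_width: 0.035
t 21.93 tcp jig [0.0001 0.0532 0.0911] rot [ 1.799e+02  1.200e-01 -1.076e+01] F [-0.1  0.1  0.8] w 0.035 j [ 23.  21. -18.   0. -51.  56.]
shift [ 0.     -0.0025  0.0141] turn [0.0017 0.002  0.0135]
```

View pics/z.png

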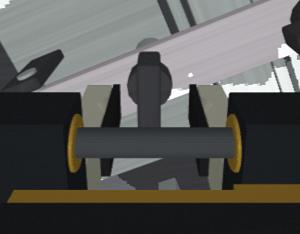

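```bash
python3 -m inch '0 -.0025 .007 0 0 0 .4; 0 0 .007 0 0 0 .4; 0 0 0 0 0 0 .4; 0 0 0 0 0 0 0; 0 0 0 0 0 0 0; 0 0 0 0 0 0 0; 0 0 0 0 0 0 0; 0 0 0 0 0 0 0' 20
python3 - <<'E'
from ov import *
q=np.load('jig4.npy')
plan([.001,.0555,.077],-78.03,q=q)
E
```

```text
time_s: 22.65
tcp_pos: [0.602, 0.053, 0.0781]
eef_rot: [180.0, -0.0, -10.6]
contact_force: [-1.4, -1.4, 1.1]
gripper_width: 0.0118
t 22.65 tcp jig [0.0017 0.0555 0.0781] rot [ 1.7999e+02 -2.0000e-02 -1.0630e+01] F [-1.4 -1.4  1.1] w 0.0118 j [ 24.  22. -19.   0. -49.  56.]
shift [-0.0006  0.0003  0.0011] turn [ 0.0000e+00 -4.0000e-04  1.1763e+00]
```

```bash
python3 -m inch '-.0006 0 0 0 0 .08 0; 0 0 0 0 0 .1 0; 0 0 0 0 0 .1 0; 0 0 0 0 0 .1 0; 0 0 0 0 0 .1 0; 0 0 0 0 0 .1 0; 0 0 0 0 0 .1 0; 0 0 0 0 0 .1 0; 0 0 0 0 0 .1 0; 0 0 0 0 0 .1 0; 0 0 0 0 0 .1 0; 0 0 0 0 0 .07 0; 0 0 0 0 0 0 0'; python3 - <<'E'
from ov import *
s=r.get_state();print(s['moment'],s['contact_force'],s['gripper_width'])
plan([0,.0555,.076],-78.03,q=np.load('jig4.npy'))
E
python3 -m inch '0 0 0 0 0 .03 0; 0 0 0 0 0 .03 0; 0 0 0 0 0 0 0'; python3 - <<'E'
from ov import *
s=r.get_state();print(s['moment'],s['contact_force'],s['gripper_width'],s['eef_rot'])
E
python3 -m inch '0 0 0 0 0 .03 0; 0 0 0 0 0 0 0'; python3 - <<'E'
from ov import *
s=r.get_state();print(s['moment'],s['contact_force'],s['gripper_width'],s['eef_rot'])
E
```

```text
time_s: 23.73
tcp_pos: [0.6016, 0.0527, 0.0781]
eef_rot: [-180.0, -0.0, -76.7]
contact_force: [1.8, -3.9, 0.7]
gripper_width: 0.0116
[-1.7067222  -0.46087986 -0.04695313] [ 1.84861871 -3.85007676  0.71655416] 0.011622007742391027
t 23.73 tcp jig [0.0012 0.0553 0.0781] rot [-1.7998e+02 -4.0000e-02 -7.6710e+01] F [ 1.8 -3.9  0.7] w 0.0116 j [ 24.  22. -19.   0. -49. -10.]
shift [-0.0002  0.0012  0.0021] turn [-0.0003 -0.0008  0.023 ]
time_s: 23.98
tcp_pos: [0.6015, 0.0527, 0.0781]
eef_rot: [-180.0, -0.1, -79.9]
contact_force: [1.4, -5.3, 1.6]
gripper_width: 0.0117
[-2.06324055 -0.46317063  0.37888517] [ 1.3781644  -5.32878187  1.58988855] 0.011665507649348057 [-1.79984885e+02 -5.10673017e-02 -7.98649351e+01]
time_s: 24.15
tcp_pos: [0.6015, 0.0529, 0.0781]
eef_rot: [-180.0, -0.0, -81.6]
contact_force: [2.1, -5.8, 2.0]
gripper_width: 0.0123
[-2.06375155 -0.40305111  0.53807565] [ 2.07381628 -5.8353016   1.98656753] 0.012288045988127543 [-1.79982828e+02 -4.27497507e-02 -8.15699930e+01]
```

Stop reached (moment rises, wing slips). Release and check.

```bash
python3 -m inch '0 0 0 0 0 -.04 .4; 0 0 0 0 0 0 .4; 0 0 0 0 0 0 .4; 0 0 -.02 0 0 0 .4; 0 0 -.035 0 0 0 .4; 0 0 -.035 0 0 0 .4; 0 0 -.035 0 0 0 .4; -.03 0 -.03 0 0 0 .4; -.035 0 -.03 0 0 0 .4; -.035 0 -.02 0 0 0 .4; -.035 0 -.01 0 0 0 .4; 0 0 0 0 0 0 .4; 0 0 0 0 0 0 .4'
python3 - <<'E'
from ov import *
q=np.load('jig4.npy')
plan([0,.0555,.13],-78.03,q=q)
k=K('wrist');snap('wrist','w14.png');snap('scene','s14.png');snap('side','d14.png')
im=cv2.imread('pics/w14.png')
cv2.imwrite('pics/z.png',draw(im,k,[],(0,0,512,384),1.5))
cv2.imwrite('pics/z2.png',np.hstack([draw(im,k,lines(q,0,0,1.4,1.4),(170,0,340,250),2.3),draw(im,k,[],(170,0,340,250),2.3)]))
cv2.imwrite('pics/z3.png',np.hstack([cv2.imread('pics/s14.png')[100:330,110:380],cv2.imread('pics/d14.png')[80:310,130:400]]))
E
```

```text
time_s: 25.23
tcp_pos: [0.5767, 0.1845, 0.2899]
eef_rot: [-179.9, 0.1, -79.2]
contact_force: [-0.1, -0.4, 0.2]
gripper_width: 0.0352
t 25.23 tcp jig [0.0042 0.1894 0.2899] rot [-1.7994e+02  7.0000e-02 -7.9220e+01] F [-0.1 -0.4  0.2] w 0.0352 j [ 36.  12.  -3.  -0. -75. -25.]
shift [0.1342 0.0016 0.1598] turn [-0.0011  0.0012 -0.0207]
```

View pics/z.png

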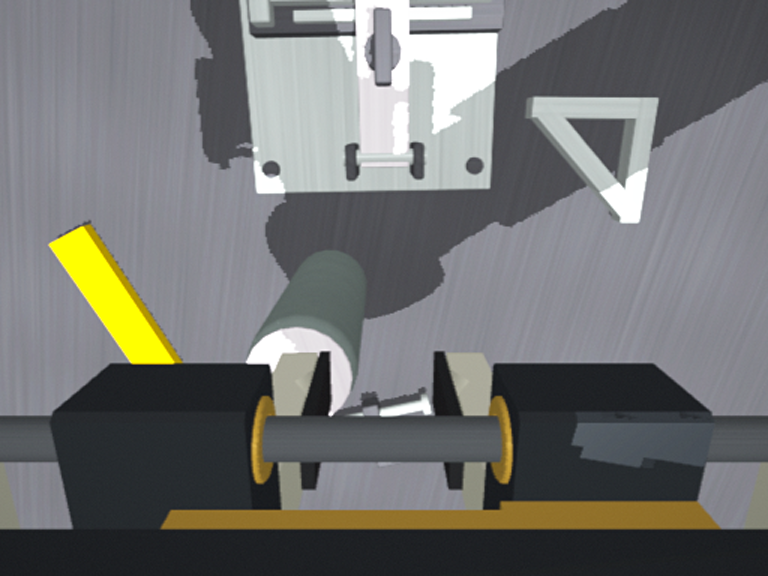

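View pics/z2.png

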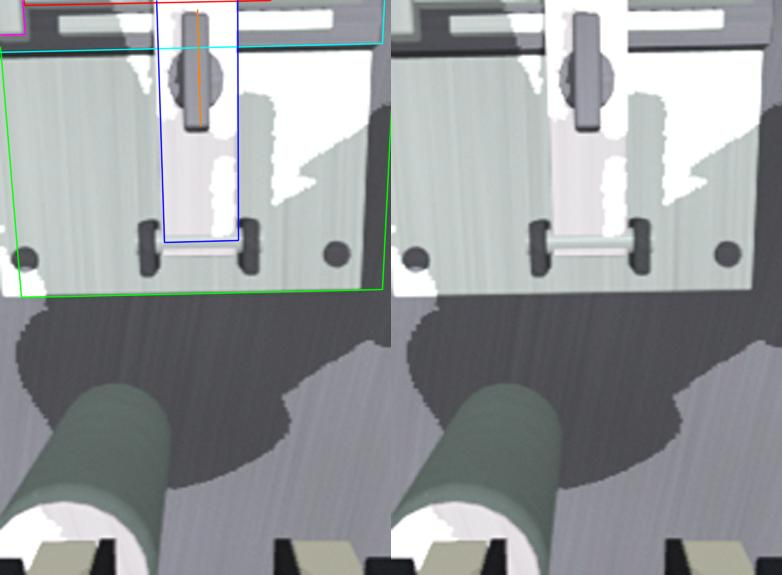

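View pics/z3.png

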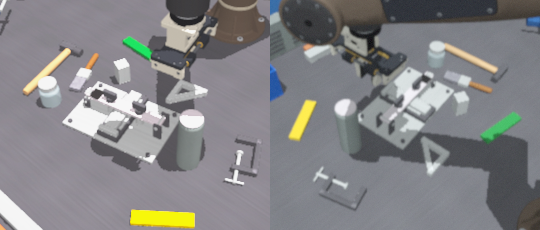

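```bash
python3 -m inch '0 0 -.03 0 0 0 .4; 0 0 -.036 0 0 0 .4; 0 0 -.036 0 0 0 .4; 0 0 -.03 0 0 0 .4; 0 0 0 0 0 0 .4; 0 0 0 0 0 0 .4'
python3 - <<'E'
from ov import *
q=np.load('jig4.npy')
k=K('wrist');snap('wrist','w15.png')
im=cv2.imread('pics/w15.png')
cv2.imwrite('pics/z2.png',np.hstack([draw(im,k,lines(q,0,0,1.4,1.4),(170,0,330,180),2.4),draw(im,k,[],(170,0,330,180),2.4)]))
E
```

```text
time_s: 25.88
tcp_pos: [0.5778, 0.1813, 0.4228]
eef_rot: [-179.9, 0.1, -79.5]
contact_force: [0.8, -0.8, -1.7]
gripper_width: 0.0352
```

View pics/z2.png

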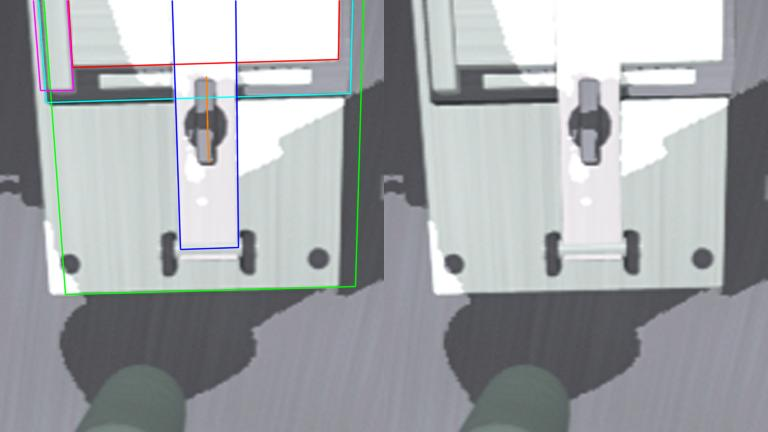

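```bash
python3 -m inch '.03 0 0 0 0 0 .4; .036 0 0 0 0 0 .4; .036 0 0 0 0 0 .4; .03 0 0 0 0 0 .4; 0 0 0 0 0 0 .4; 0 0 0 0 0 0 .4'
python3 - <<'E'
from ov import *
q=np.load('jig4.npy')
k=K('wrist');snap('wrist','w16.png')
im=cv2.imread('pics/w16.png')
cv2.imwrite('pics/z2.png',np.hstack([draw(im,k,lines(q,0,0,1.4,1.4),(170,40,330,220),2.4),draw(im,k,[],(170,40,330,220),2.4)]))
E
```

```text
time_s: 26.43
tcp_pos: [0.6011, 0.0503, 0.4194]
eef_rot: [179.8, -0.0, -79.6]
contact_force: [-0.5, 0.4, 0.1]
gripper_width: 0.0351
```

View pics/z2.png

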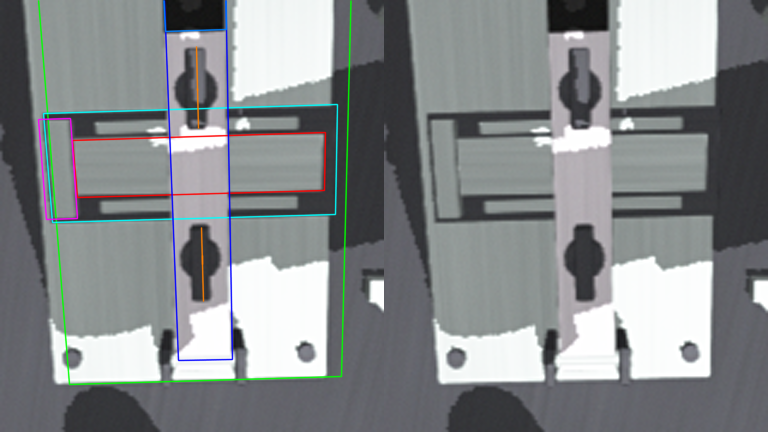

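Everything shows in one view: the work is against the stop, the bar is level, and both wings are in line with it. Handing in.

```bash
python3 - <<'E'
from plant import r
print(r.close_job())
E
```

```text
the job is handed in; nothing more can be done
None
```

The jig is ready for tacking, and I handed the job in at about 26.5 s with the gripper clear above it.

- **Loose bar:** I pushed it home with one finger. At the stop it moved no further and the force rose from about 3 N to 13 N. The last wrist picture shows no gap at the stop.
- **Clamp bar:** I swung it down by the pad and pressed to about 17 N at its lower limit, roughly -0.02 rad. After I let go it stayed level through every later picture, so the hook is holding. The hook's nose itself was not clearly visible under the pin. The push over the pin also read only about 6 N in the samples, less than the stated 8–15 N, though the force was only read between steps.
- **Wing bolts:** I gripped the one nearer the hook first, then the one nearer the hinge, and turned each clockwise to its stop. At each stop the turning moment rose (to about 0.36 and 0.54 N m) and the wing began to slip in the fingers. The last picture shows both wings in line with the bar.
- **Other things on the bench:** none look moved in the last pictures, judged by eye only.

**Disagreement:** the base plate's outline sat about 15 mm off in x from where the bed, stop and pin put the jig's origin. I worked from the bed, pin and bar, and those matched in the later pictures to about 2 mm.

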